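Measure a stack of rings in the slide-in gauge station

ROBOT

A 6-joint arm with a two-finger parallel gripper is mounted at the origin on a cart in front of the work surface, level with it; the furniture and walls round the work are solid. World frame = base frame: x ahead of the robot, y to its left, z up, the work surface at z = 0. Lengths are in m, angles in rad, forces in N, time in s.
With the tool pointing down it reaches from about 0.35 to 0.95 m from the base axis. Payload 17.4 kg.
Tool frame: the origin (TCP) lies on the centre line of the jaws, within the pads' length; the fingertips stand 19 mm ahead of it and the grasp point (between the pads) is the TCP (tip_extent is the distance from the TCP to the fingertips, in m); z points along the fingers, y is the direction in which the jaws open and shut (so a half turn about z gives the same grasp; the last joint's range is limited). The gripper opens to 93 mm and grips with 3 to 60 N. Pads are 15 mm wide; open, the fingers measure 128 mm over their backs; the gripper's body (75 mm by 188 mm) begins 65 mm behind the grasp point.
Start: joints at [1.093, 0.116, 1.442, -0, 1.584, -0.038], TCP at [0.287, 0.611, 0.238] pointing down, gripper open.
Joint ranges: [-2.83, 2.83], [-0.83, 2.19], [0.07, 2.5], [-1.14, 4.28], [0.01, 3], [-2.97, 2.97]. Speed limits (rad/s): [1.89, 1.89, 2.22, 3.14, 3.14, 3.14].

INTERFACE

Orientations are given as [roll, pitch, yaw] about the fixed x, y, z axes, in that order (R = Rz(yaw) Ry(pitch) Rx(roll)).
In Python, from plant import state, snapshot, job_done, tip_extent gives the robot as it stands.
- The arm moves only by the shell command python3 -m jog 'ROWS' [OPENING]. ROWS is JSON, one flat list of numbers, 4 for each row, row after row: the shift along the tool's x, y, z in mm, then the turn about the tool's z in degrees. In form: [dx, dy, dz, roll, dx, dy, dz, roll, ...]. A call has 1 to 20 rows; each row is the pose to reach, as a shift and turn from the pose commanded when the call began, along the tool's axes at that moment; what a row does not reach only later rows make up. A row lasts 1/12 s, in which the tool goes at most 41.7 mm and 7.16 degrees, less where a joint would pass 70% of its speed; a pose out of reach is approached as far as the arm can. A call with a gripper value outside its range is refused whole. OPENING is the opening, from -1 (shut) to 1 (fully open), set as the call begins (- or left out, the last holds). The fingers move at their own pace and stop on an object; the grip force is fixed at half the most. Time passes only in rows, so rows that repeat a pose let the fingers close. It gives the time, the measured TCP pose, the force and the opening at its end, in the units of the state.
- state(): the state, without advancing time (a new reading comes with each control period).
- snapshot(name): name is "side" or "top"; returns a dict with "pixels" (480x640x3 uint8, blue, green, red), "mtx" (3x3 intrinsics, pixels), "T" (4x4, takes a point from camera to world coordinates). Camera axes: x right, y down, z forward; pixel columns grow to the right and rows downward; lengths in m; the calibration is good to about 2 mm. A picture is of the moment at which its call begins. There is no depth.
- job_done(): hands the job in, once; it reports no verdict.
The state is a dict: "time_s": time; "qpos": joint angles; "dq": joint speeds; "joint_torque": joint torques, N m; "tcp_pos": TCP position; "tool_rot": TCP orientation; "ft_force": force on the tool from outside, world axes, zero at the start; "wrist_torque": the same for the moment, N m; "grip_width": finger opening in m.
Only numpy, scipy, OpenCV 4.12 (cv2) and the standard library are available. Lean on these libraries where they do the work, as an engineer would, in place of code of your own. Each camera call takes 0.05 s, during which the arm holds its last target.

TASK

Drop all the loose flat rings into the clear tube on the tray so that they lie flat in one column, then slide the tray by its orange tab fully home against the back stop of the gauge station. Press the red knob down until the gauge foot rests on the top ring, hold it there for about a second and let it spring back up, then draw the tray out of the station again until it is wholly clear of it and leave it flat on the dark plate with the column in its tube. Leave the other things on the table alone.

Things in the scene. Friction and masses are not known exactly. Their poses are not given: they have to be found in the camera images.
- station: fixed gauge station, 176 mm wide (x), origin on the plate at mid channel, yaw up to 0.15 rad. The channel runs along its y, mouth to +y: 144 mm wide between 28 mm high grey walls, with ledges 12 mm above the plate overhanging the tray edges by 8 mm. A white portal (54 mm in y, 154 to 180 mm high) bears the gauge; graduated strip to 250 mm high at x +52
- channel_mouth (a point): middle of the channel mouth at plate height, 87 mm along +y from the station's origin; blue flared lead-ins narrow from about 166 mm here to 144 mm over 30 mm
- back_stop (a point): middle of the back stop's face at plate height, 76 mm along -y from the station's origin; the stop is 28 mm high
- gauge (a joint): travel of the vertical gauge spindle in m: 0 when up, growing downward to 0.066. A spring returns it to 0 when let go (about 1.5 N to start it, 50 N per m more as it goes down)
- gauge_top (a point): centre of the top of the red press knob (36 mm diameter), 244 mm above the plate when the gauge is up; it goes down with the spindle
- gauge_foot (a point): underside centre of the round gauge foot (38 mm diameter), 102 mm above the plate when the gauge is up; it goes down with the spindle, into the tube
- tray: loose aluminium tray, 140 mm wide (x) by 150 mm long (y), 8 mm thick, 0.45 kg, origin at the centre of its underside. A clear tube stands at its centre, an upright orange tab on a tongue at its +y end. It slides on the plate along its -y into the station; fully home its origin is at the station's (within 1 to 2 mm), axes alike
- tray_tab (a point): middle of the orange grip tab: 14 mm thick (tray x), 34 mm long (tray y), from 6 to 56 mm above the plate; this point is 95 mm from the tray's origin along its +y and 40 mm high
- tube_floor (a point): centre of the tube's floor, 8 mm above the tray's underside (the column of n rings reaches 8 + 12 n mm above the plate)
- tube_mouth (a point): centre of the tube's mouth, 84 mm above the plate; tube 61 mm inner and 67 mm outer diameter, its top 12 mm flaring out to 70 mm inner, 76 mm outer; 76 mm deep, holds six rings
- ring0: flat brass ring, 56 mm outer diameter, 24 mm hole, 12 mm thick, lying loose on the plate; both faces alike. Origin at the centre of its underside, z along its axis. Four to six rings are there; None if absent
- ring1: flat copper ring, 56 mm outer diameter, 24 mm hole, 12 mm thick, lying loose on the plate; both faces alike. Origin at the centre of its underside, z along its axis. Four to six rings are there; None if absent
- ring2: flat steel ring, 56 mm outer diameter, 24 mm hole, 12 mm thick, lying loose on the plate; both faces alike. Origin at the centre of its underside, z along its axis. Four to six rings are there; None if absent
- ring3: flat brass ring, 56 mm outer diameter, 24 mm hole, 12 mm thick, lying loose on the plate; both faces alike. Origin at the centre of its underside, z along its axis. Four to six rings are there; None if absent
- ring4: flat steel ring, 56 mm outer diameter, 24 mm hole, 12 mm thick, lying loose on the plate; both faces alike. Origin at the centre of its underside, z along its axis. Four to six rings are there; None if absent
- ring5: flat copper ring, 56 mm outer diameter, 24 mm hole, 12 mm thick, lying loose on the plate; both faces alike. Origin at the centre of its underside, z along its axis. Four to six rings are there; None if absent
- surface_plate: fixed flat dark plate under the work, 400 x 750 mm, 42 mm thick, so its top is at z = 0.042; origin at the centre of its underside; all heights above the plate count from its top
- torch: bystander: black pocket torch, 110 mm, loose, lying to the right; leave it alone
- ink_pad: bystander: black closed stamp pad, 62 x 92 x 18 mm, loose, to the right of and before the station; leave it alone

How it is judged:
By the outcome, as a careful person would: the job done as asked, in the order asked, and still so for the second after the job is handed in, with the robot touching nothing.
Of ring0, ring1, ring2, ring3, ring4, ring5 only 4 to 6 are there at a start; the rules pass over those that are not, and their reading is None.
At some moment in a run one of ring0, ring1, ring2, ring3, ring4, ring5, tray may be knocked a few centimetres aside while the robot is not near it.
Once in a run the grip may slacken for a moment while it holds something.
It also fails if it takes over 210 s, if anything falls off the work surface, if the arm or the gripper's body presses on something with over 40 N, if the wrist force passes 120 N, or if a joint passes its speed limit or range.

## Working session

There is one attempt and no reset: what is moved stays moved. The work goes in short steps, Python scripts to look and compute and a shell command to move; the robot and the scene stay as the last step left them, time stands still between calls to the robot, and variables do not carry over. Pictures are saved under pics/ and viewed, and the job is handed in when it is done.

```bash
ls; mkdir -p pics; python3 - <<'E'
from plant import state, snapshot, tip_extent
import cv2
print(state()); print(tip_extent if not callable(tip_extent) else tip_extent())
for n in ("top","side"):
    s=snapshot(n); cv2.imwrite(f"pics/{n}0.png",s["pixels"]); print(n,s["mtx"],s["T"])
E
```

```text
pics
{'time_s': 0.0, 'qpos': array([ 1.09318807e+00,  1.16483284e-01,  1.44230067e+00, -4.18422855e-06,
        1.58398283e+00, -3.78110306e-02]), 'dq': array([-0.00061015, -0.00104796,  0.0003862 ,  0.00011024, -0.00019426,
        0.00023755]), 'joint_torque': array([-4.70600251e-03, -7.21296501e+01, -6.22592711e+01,  7.76394247e-02,
        2.43565778e-02, -1.19028973e-04]), 'tcp_pos': array([0.28731315, 0.6105881 , 0.236885  ]), 'tool_rot': array([-3.14041920e+00, -4.02035551e-05,  2.70179536e+00]), 'ft_force': array([ 0.81466018, -0.07740859,  0.70445172]), 'wrist_torque': array([ 0.01802861,  0.01234734, -0.00689531]), 'grip_width': 0.09272004059977194}
0.019
top [[454.62710243   0.         318.03481842]
 [  0.         454.62710243 236.66344424]
 [  0.           0.           1.        ]] [[-6.28806462e-03 -9.93702005e-01  1.11878440e-01  3.40406597e-01]
 [-9.99979209e-01  6.40845600e-03  7.16507067e-04 -4.19776942e-02]
 [-1.42896257e-03 -1.11871608e-01 -9.93721642e-01  1.26890483e+00]
 [ 0.00000000e+00  0.00000000e+00  0.00000000e+00  1.00000000e+00]]
side [[601.41626366   0.         321.95908793]
 [  0.         601.41626366 241.5199568 ]
 [  0.           0.           1.        ]] [[-0.9822675  -0.10476653  0.15548164  0.25817188]
 [-0.18746628  0.56050888 -0.80665122  1.12027056]
 [-0.00263879 -0.82149484 -0.57020984  1.03699415]
 [ 0.          0.          0.          1.        ]]
```

View pics/top0.png

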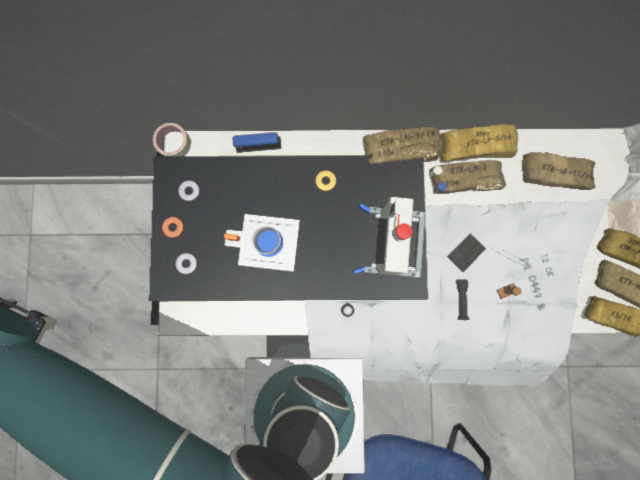

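View pics/side0.png

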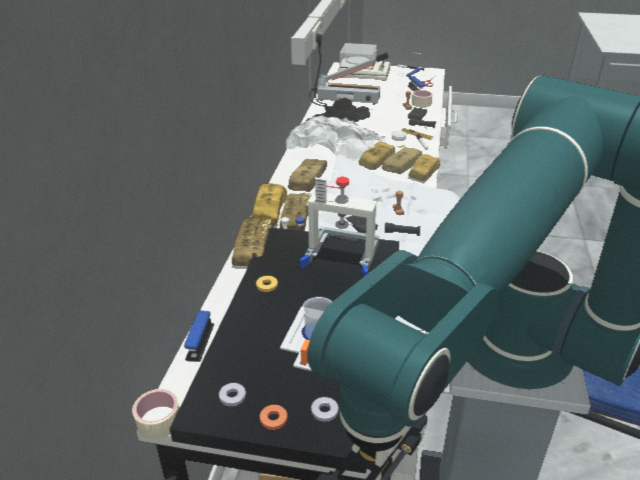

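The top view shows four rings: steel at (188,190) and (186,263), copper at (172,227), brass at (325,181). The tray is around (268,242) with its tab at (232,238), and the station's red knob is at (403,232).

```bash
cat > h.py <<'E'
import numpy as np, cv2
from plant import state, snapshot
P=0.042
def cast(s,uv,z):
    uv=np.atleast_2d(np.array(uv,float)); K,T=s["mtx"],s["T"]
    d=np.c_[(uv-[K[0,2],K[1,2]])/[K[0,0],K[1,1]],np.ones(len(uv))]@T[:3,:3].T
    o=T[:3,3]; t=(z-o[2])/d[:,2]
    return (o+d*t[:,None])
def proj(s,p):
    q=np.linalg.inv(s["T"])@np.r_[p,1]; q=s["mtx"]@q[:3]; return q[:2]/q[2]
def masks(img):
    hsv=cv2.cvtColor(img,cv2.COLOR_BGR2HSV)
    r=lambda a,b:cv2.inRange(hsv,a,b)
    return dict(steel=r((0,0,110),(180,60,255)),copper=r((4,110,120),(15,255,255)),brass=r((17,90,120),(32,255,255)),
      white=r((0,0,150),(180,50,255)),red=r((0,170,90),(3,255,255))|r((172,170,90),(180,255,255)),blue=r((100,130,80),(130,255,255)))
def blobs(m,lo=20):
    n,l,st,c=cv2.connectedComponentsWithStats(m)
    return [(st[i],c[i]) for i in range(1,n) if st[i][4]>=lo]
def delta(x,y,z,yaw=None):
    """tool-frame mm shift to world target TCP"""
    s=state(); w=s["tool_rot"][2]; d=np.array([x,y,z])-s["tcp_pos"]
    c,sn=np.cos(w),np.sin(w)
    out=[d[0]*c+d[1]*sn, d[0]*sn-d[1]*c, -d[2]]
    turn=None
    if yaw is not None:
        t=(yaw-w+np.pi/2)%np.pi-np.pi/2   # world yaw change, mod pi
        turn=-np.degrees(t)               # tool z points down
    return np.round(np.array(out)*1e3,1), turn
E
python3 - <<'E'
from h import *
s=snapshot("top"); im=s["pixels"]; cv2.imwrite("pics/crop0.png",cv2.resize(im[140:320,140:440],None,fx=2.6,fy=2.6,interpolation=cv2.INTER_CUBIC))
for k,m in masks(im).items():
    m=m.copy(); m[:150]=0;m[300:]=0;m[:,:150]=0;m[:,430:]=0
    for st,c in blobs(m): print(k,st,c.round(1),cast(s,c,P+.012)[0].round(4))
print(cast(s,[[152,157],[427,155],[427,299],[150,300]],P).round(3))
E
```

```text
steel [ 156  150  210    7 1273] [260.2 152.7] [0.7102 0.1162 0.054 ]
steel [ 364  161   66  139 3276] [405.6 236.1] [ 0.4771 -0.2765  0.054 ]
steel [150 176   4  91 188] [150.7 210.8] [0.5506 0.4115 0.054 ]
steel [178 181  22  20 300] [188.3 190.3] [0.6064 0.3111 0.054 ]
steel [ 224  213   76   59 2731] [266.1 242.1] [0.4633 0.0984 0.054 ]
steel [175 253  22  22 329] [185.6 263.2] [0.408  0.3132 0.054 ]
steel [300 299  58   1  58] [328.5 299. ] [ 0.3109 -0.0678  0.054 ]
copper [162 217  21  21 286] [172.3 226.9] [0.5062 0.3518 0.054 ]
copper [224 233  15   7  62] [230.7 236.6] [0.4788 0.1939 0.054 ]
brass [315 170  21  21 300] [325.3 180.2] [ 0.6319 -0.0619  0.054 ]
white [157 150  25   6  80] [168.8 151.6] [0.715  0.3675 0.054 ]
white [185 150 180   6 988] [274.5 152.5] [0.7105 0.077  0.054 ]
white [ 385  162   45  138 2462] [409.  234.4] [ 0.4817 -0.2857  0.054 ]
white [179 181  20  20 258] [188.4 190.2] [0.6068 0.3109 0.054 ]
white [150 184   3  49  80] [150.4 204.4] [0.5682 0.4129 0.054 ]
white [370 207  11   6  50] [375.2 209.8] [ 0.5495 -0.1962  0.054 ]
white [ 225  214   75   58 2506] [266.3 242.3] [0.4627 0.0981 0.054 ]
white [176 253  21  21 277] [185.6 263.2] [0.4082 0.3132 0.054 ]
white [364 263  14  10  71] [371.3 268.3] [ 0.3913 -0.1827  0.054 ]
blue [360 204   9   8  44] [364.  207.4] [ 0.5561 -0.1662  0.054 ]
blue [258 231  20  20 299] [267.2 240.8] [0.4669 0.0956 0.054 ]
blue [354 267  11   7  38] [358.8 269.8] [ 0.3874 -0.1492  0.054 ]
[[ 0.704  0.418  0.042]
 [ 0.704 -0.344  0.042]
 [ 0.309 -0.331  0.042]
 [ 0.311  0.41   0.042]]
```

View pics/crop0.png

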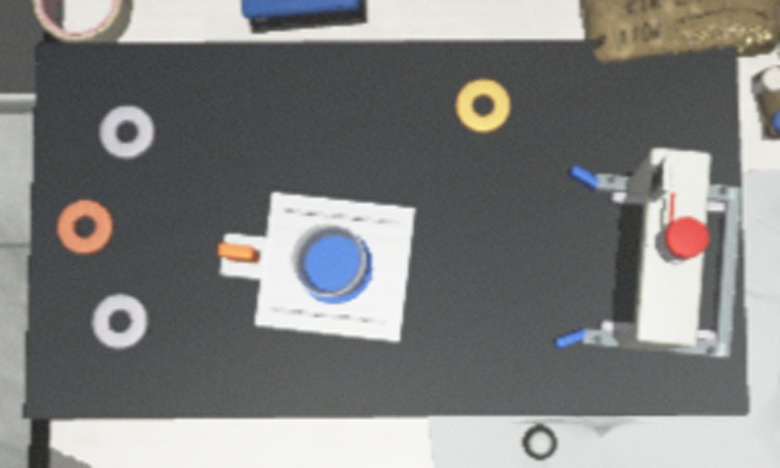

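```bash
cat >> h.py <<'E'
def tray(s):
    im=s["pixels"]; M=masks(im); m=M["white"].copy()
    # plate region only, left of the station
    roi=np.zeros_like(m); roi[165:295,200:352]=255
    m&=roi
    b=max(blobs(m),key=lambda t:t[0][4])
    n,l,st,c=cv2.connectedComponentsWithStats(m)
    i=1+np.argmax(st[1:,4]); mm=(l==i).astype(np.uint8)*255
    full=cv2.morphologyEx(mm,cv2.MORPH_CLOSE,np.ones((25,25),np.uint8))
    full=cv2.morphologyEx(full,cv2.MORPH_OPEN,np.ones((27,27),np.uint8))
    cnt=max(cv2.findContours(full,cv2.RETR_EXTERNAL,cv2.CHAIN_APPROX_NONE)[0],key=cv2.contourArea)
    w=cast(s,cnt[:,0,:],P+.008)[:,:2]
    r=cv2.minAreaRect((w*1000).astype(np.float32))
    return r
E
python3 - <<'E'
from h import *
s=snapshot("top")
r=tray(s); print(r)
b=cv2.boxPoints(r); print(b.round(1))
M=masks(s["pixels"])
m=M["blue"].copy(); m[:225]=0;m[256:]=0;m[:,:250]=0;m[:,290:]=0
bl=max(blobs(m),key=lambda t:t[0][4]); print("floor",cast(s,bl[1],P+.008)[0].round(4))
m=M["copper"].copy(); m[:,:215]=0;m[:,245:]=0
ys,xs=np.nonzero(m); print("tab",cast(s,[xs.mean(),ys.mean()],P+.056)[0].round(4))
m=M["red"].copy(); m[:,:380]=0;m[:,430:]=0;m[:200]=0;m[260:]=0
for st,c in blobs(m,5): print("red",st,c,cast(s,c,P+.244)[0])
for k in ([364,207.4],[358.8,269.8]): print(cast(s,k,P+.028)[0].round(4))
im=s["pixels"]
cv2.imwrite("pics/st.png",cv2.resize(im[150:300,340:440],None,fx=4,fy=4,interpolation=cv2.INTER_CUBIC))
t=snapshot("side")
cv2.imwrite("pics/st2.png",cv2.resize(t["pixels"][150:300,260:420],None,fx=4,fy=4,interpolation=cv2.INTER_CUBIC))
cv2.imwrite("pics/tr.png",cv2.resize(im[195:290,210:310],None,fx=6,fy=6,interpolation=cv2.INTER_CUBIC))
E
```

```text
((463.1348876953125, 96.81640625), (157.0719451904297, 138.09921264648438), 89.62689208984375)
[[393.6  18.7]
 [531.7  17.8]
 [532.7 174.9]
 [394.6 175.8]]
floor [0.4673 0.0959 0.05  ]
tab [0.4739 0.1854 0.098 ]
[ 0.5533 -0.1645  0.07  ]
[ 0.3869 -0.1478  0.07  ]
```

View pics/st.png

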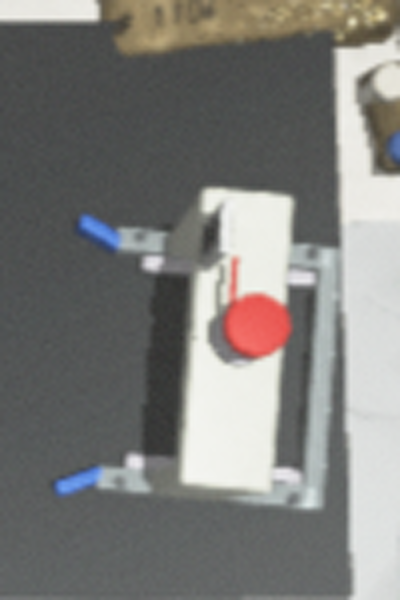

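View pics/st2.png

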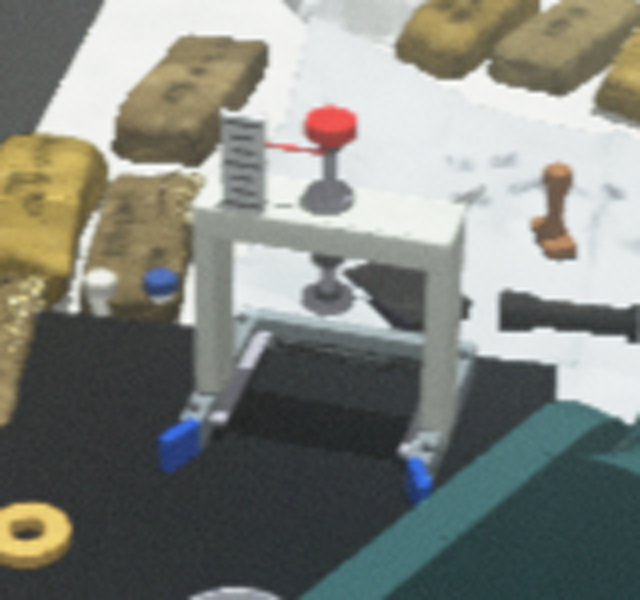

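View pics/tr.png

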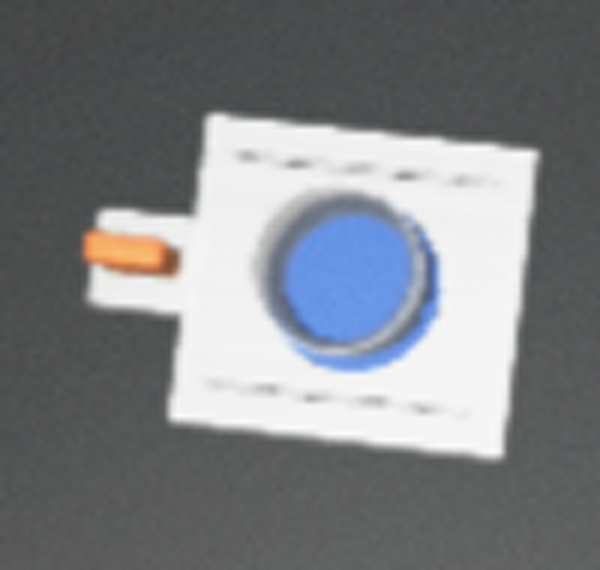

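```bash
python3 - <<'E'
import re
t=open('h.py').read()
t=t.replace('''    full=cv2.morphologyEx(mm,cv2.MORPH_CLOSE,np.ones((25,25),np.uint8))
    full=cv2.morphologyEx(full,cv2.MORPH_OPEN,np.ones((27,27),np.uint8))
''','''    full=np.zeros_like(mm); cv2.drawContours(full,cv2.findContours(mm,cv2.RETR_EXTERNAL,cv2.CHAIN_APPROX_NONE)[0],-1,255,-1)
    full=cv2.morphologyEx(full,cv2.MORPH_OPEN,cv2.getStructuringElement(cv2.MORPH_ELLIPSE,(25,25)))
''')
open('h.py','w').write(t)
E
python3 - <<'E'
from h import *
s=snapshot("top"); im=s["pixels"]
r=tray(s); print(r)
print("quad",cast(s,np.array([(208,114),(540,150),(503,459),(170,420)])/6+[209.6,194.6],P+.008)[:,:2].round(4))
hsv=cv2.cvtColor(im,cv2.COLOR_BGR2HSV); print(hsv[232,404],im[232,404])
m=cv2.inRange(hsv,(0,150,90),(8,255,255))|cv2.inRange(hsv,(165,150,90),(180,255,255))
m[:,:380]=0;m[:,430:]=0;m[:200]=0;m[260:]=0
for st,c in blobs(m,5): print("red",st,c,cast(s,c,P+.244)[0])
# back stop outer corners, wall top outer corners (z=28mm)
for k in ([338,248],[312,508],[98,487],[122,228],[335,248],[320,508]): print(cast(s,np.array(k)/4+[339.6,149.6],P+.028)[0].round(4))
# portal top corners z=180mm
for k in ([204,186],[294,196],[270,490],[182,483]): print("portal",cast(s,np.array(k)/4+[339.6,149.6],P+.180)[0].round(4))
E
```

```text
((463.7047424316406, 94.69712829589844), (155.1422119140625, 140.9193115234375), 83.22445678710938)
quad [[0.5419 0.1587]
 [0.5245 0.0086]
 [0.3853 0.0253]
 [0.4037 0.1741]]
[  1 155 239] [ 94  99 239]
red [396 224  16  15 157] [404.04458599 230.59235669] [ 0.46316715 -0.22870784  0.286     ]
[ 0.5409 -0.3247  0.07  ]
[ 0.3681 -0.302   0.07  ]
[ 0.3828 -0.1617  0.07  ]
[ 0.5554 -0.1808  0.07  ]
[ 0.5409 -0.3227  0.07  ]
[ 0.3681 -0.3073  0.07  ]
portal [ 0.5527 -0.2116  0.222 ]
portal [ 0.5464 -0.2641  0.222 ]
portal [ 0.3751 -0.2452  0.222 ]
portal [ 0.3794 -0.1948  0.222 ]
```

```bash
python3 -c "
from h import *
for p in [(.607,.311),(.506,.352),(.408,.313),(.632,-.062),(.464,.092)]: print(p,delta(*p,.16,1.454))"
```

```text
(0.607, 0.311) (array([-416.8, -135.1,   77.4]), np.float64(71.49533678835691))
(0.506, 0.352) (array([-308. , -141. ,   77.4]), np.float64(71.49533678835691))
(0.408, 0.313) (array([-235.9, -218. ,   77.4]), np.float64(71.49533678835691))
(0.632, -0.062) (array([-598.2, -462. ,   77.4]), np.float64(71.49533678835691))
(0.464, 0.092) (array([-380.7, -394.2,   77.4]), np.float64(71.49533678835691))
```

```bash
python3 -m jog '[-35,-11,6,6, -70,-23,13,12, -105,-34,19,18, -140,-45,26,24, -175,-57,32,30, -210,-68,39,36, -245,-79,45,42, -280,-90,52,48, -315,-102,58,54, -350,-113,65,60, -385,-124,71,66, -416.8,-135.1,77.4,71.5, -416.8,-135.1,77.4,71.5, -416.8,-135.1,77.4,71.5]' 0.7; python3 - <<'E'
from h import *
s=state(); print(s['qpos'].round(3),s['ft_force'],delta(.607,.311,.065,1.454))
v=snapshot("top"); im=v["pixels"]; cv2.imwrite("pics/a1.png",cv2.resize(im[140:320,140:440],None,fx=2.6,fy=2.6))
E
```

```text
time_s: 1.47
tcp_pos: [0.6078, 0.3097, 0.1595]
tool_rot: [-3.141, 0.001, 1.452]
ft_force: [-0.1, -0.7, 0.3]
grip_width: 0.0792
[0.434 0.162 1.518 0.    1.463 0.553] [-0.09527731 -0.7003177   0.2745295 ] (array([ 1.2, -0.9, 94.5]), np.float64(-0.1366123951446373))
```

View pics/a1.png

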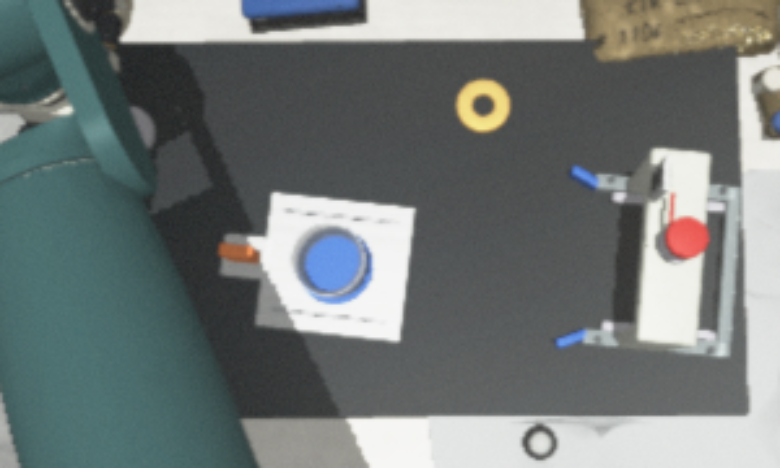

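The arm is above the first steel ring; nothing else in the scene has shifted. Going down to grip.

```bash
python3 -m jog '[1,-1,25,0, 1,-1,50,0, 1,-1,72,0, 1,-1,85,0, 1,-1,91,0, 1,-1,94.5,0, 1,-1,94.5,0, 1,-1,94.5,0]'; python3 -m jog '[0,0,0,0,0,0,0,0,0,0,0,0,0,0,0,0,0,0,0,0,0,0,0,0]' -1; python3 -m jog '[0,0,-15,0, 0,0,-45,0, 0,0,-80,0, 0,0,-110,0, 0,0,-125,0, 0,0,-125,0]'; python3 - <<'E'
from h import *
print(delta(.464,.092,.163,1.454))
v=snapshot("side"); im=v["pixels"]; cv2.imwrite("pics/a2.png",im)
E
```

```text
time_s: 2.18
tcp_pos: [0.6065, 0.3126, 0.0671]
tool_rot: [3.14, -0.001, 1.454]
ft_force: [-0.4, -0.9, -0.6]
grip_width: 0.079
time_s: 2.68
tcp_pos: [0.6064, 0.3122, 0.0662]
tool_rot: [3.141, -0.0, 1.454]
ft_force: [0.0, -0.0, 4.4]
grip_width: 0.0556
time_s: 3.18
tcp_pos: [0.6071, 0.3127, 0.1958]
tool_rot: [3.137, -0.003, 1.454]
ft_force: [-0.1, 0.5, -0.8]
grip_width: 0.0551
(array([-235.9, -116.4,   32.8]), np.float64(-0.006284663665913961))
```

View pics/a2.png

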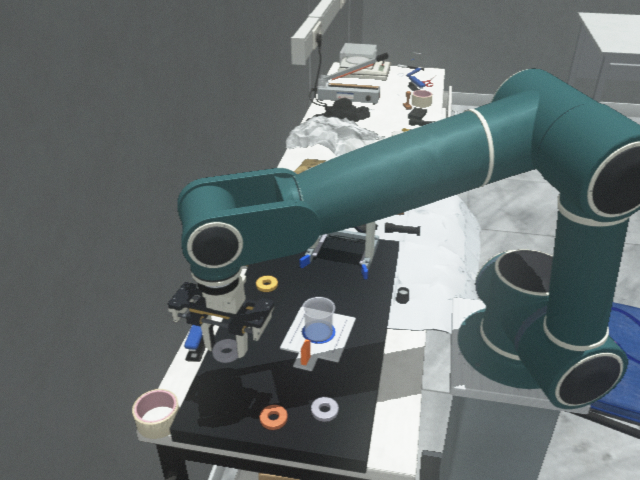

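The ring is held at (225,350), and the tube rim is near (319,305) in the side view. I'll check the tube mouth estimate against both views.

```bash
python3 - <<'E'
from h import *
v=snapshot("side"); t=snapshot("top")
for n,q in (("s",v),("t",t)):
  im=q["pixels"].copy(); a=proj(q,[.464,.092,.126]).astype(int); 
  pts=np.array([proj(q,[.464+.038*np.cos(x),.092+.038*np.sin(x),.126]) for x in np.linspace(0,6.28,60)])
  x0,y0=a-[40,40]; c=cv2.resize(im[y0:y0+80,x0:x0+80],None,fx=7,fy=7,interpolation=cv2.INTER_CUBIC)
  for p in (pts-[x0,y0]+.5)*7: cv2.circle(c,tuple(p.astype(int)),1,(0,255,0),-1)
  cv2.imwrite(f"pics/rim_{n}.png",c)
a=cv2.imread("pics/rim_s.png");b=cv2.imread("pics/rim_t.png"); cv2.imwrite("pics/rim.png",cv2.resize(np.hstack([a,b]),(800,400)))
E
```

```text
(no output)
```

View pics/rim.png

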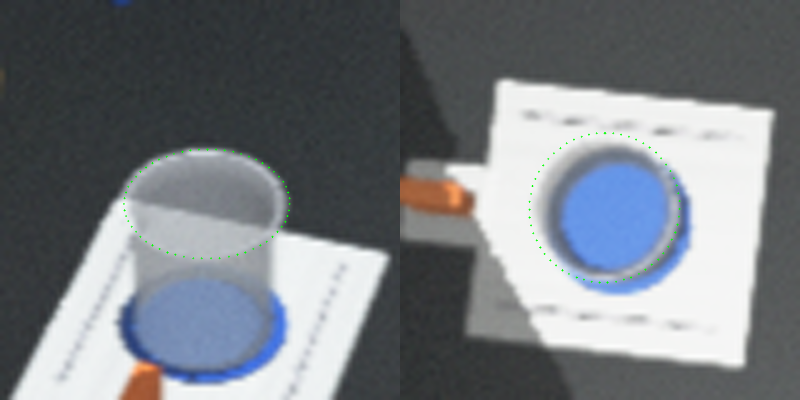

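```bash
python3 -m jog '[-25,-12,0,0, -60,-30,0,0, -95,-47,0,0, -130,-64,0,0, -165,-82,0,0, -200,-99,0,0, -225,-111,0,0, -235,-116.4,0,0, -235,-116.4,0,0, -235,-116.4,10,0, -235,-116.4,20,0, -235,-116.4,20,0]'; python3 - <<'E'
from h import *
print(delta(.464,.093,.147,1.454))
for n in("side","top"):
  v=snapshot(n); im=v["pixels"]; a=proj(v,[.464,.092,.126]).astype(int)
  cv2.imwrite(f"pics/b_{n}.png",cv2.resize(im[a[1]-60:a[1]+60,a[0]-80:a[0]+80],(480,360)))
cv2.imwrite("pics/b.png",cv2.resize(np.hstack([cv2.imread("pics/b_side.png"),cv2.imread("pics/b_top.png")]),(800,300)))
E
```

```text
time_s: 4.33
tcp_pos: [0.4626, 0.0931, 0.1674]
tool_rot: [-3.138, 0.001, 1.455]
ft_force: [-0.7, 0.1, 0.0]
grip_width: 0.0555
(array([ 0.1,  1.4, 20.4]), np.float64(0.04733419843730237))
```

View pics/b.png

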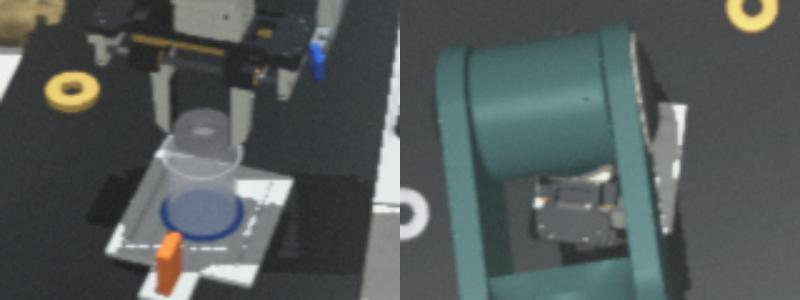

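The ring hangs centred over the tube mouth. Lowering and releasing it.

```bash
python3 -m jog '[0,1.4,6,0, 0,1.4,12,0, 0,1.4,16,0, 0,1.4,19,0, 0,1.4,20,0, 0,1.4,20,0, 0,1.4,20,0]';  python3 -m jog '[0,0,0,0,0,0,0,0,0,0,0,0,0,0,0,0,0,0,0,0,0,0,0,0]' 0.7; python3 -m jog '[0,0,-20,0, 0,0,-50,0, 0,0,-50,0]'; python3 - <<'E'
from h import *
print(delta(.506,.352,.16,1.454))
for n in("side","top"):
  v=snapshot(n); im=v["pixels"]; a=proj(v,[.464,.092,.126]).astype(int)
  cv2.imwrite(f"pics/b_{n}.png",cv2.resize(im[a[1]-60:a[1]+60,a[0]-80:a[0]+80],(480,360)))
cv2.imwrite("pics/b.png",cv2.resize(np.hstack([cv2.imread("pics/b_side.png"),cv2.imread("pics/b_top.png")]),(800,300)))
E
```

```text
time_s: 5.02
tcp_pos: [0.4646, 0.0922, 0.1509]
tool_rot: [3.141, -0.0, 1.454]
ft_force: [0.8, -1.1, -1.9]
grip_width: 0.0551
time_s: 5.52
tcp_pos: [0.4645, 0.0922, 0.1508]
tool_rot: [3.141, -0.0, 1.454]
ft_force: [-0.3, 0.1, -0.9]
grip_width: 0.0788
time_s: 5.77
tcp_pos: [0.4658, 0.0924, 0.2058]
tool_rot: [3.136, -0.001, 1.454]
ft_force: [0.8, 0.0, 1.7]
grip_width: 0.0789
(array([262.5,   9.7,  45.8]), np.float64(-0.006977774884636299))
```

View pics/b.png

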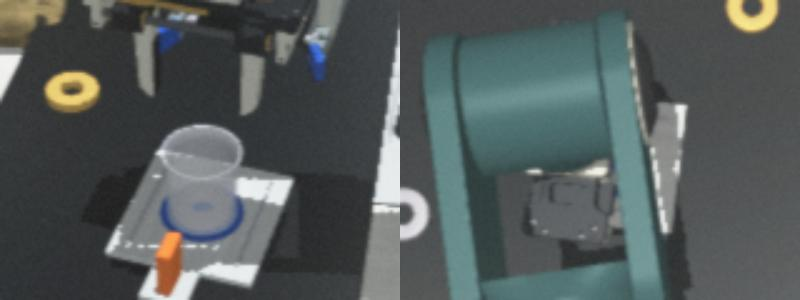

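The first ring lies flat in the tube (its hole shows at the floor's centre). Copper ring next.

```bash
python3 -m jog '[25,1,4,0, 60,2,10,0, 95,4,17,0, 130,5,23,0, 165,6,29,0, 200,7,35,0, 235,9,41,0, 255,9.7,45,0, 262.5,9.7,45.8,0, 262.5,9.7,45.8,0]'; python3 - <<'E'
from h import *
v=snapshot("side"); cv2.imwrite("pics/c1.png",v["pixels"])
print(proj(v,[.506,.352,.054]),proj(v,[.408,.313,.054]))
m=masks(v["pixels"])["copper"]
for st,c in blobs(m,60): print(st,c,cast(v,c,.052)[0])
print(delta(.506,.352,.065,1.454))
E
```

```text
time_s: 6.7
tcp_pos: [0.5042, 0.3526, 0.1533]
tool_rot: [-3.14, 0.001, 1.455]
ft_force: [-0.1, -0.1, 0.1]
grip_width: 0.079
[274.18478859 414.69414181] [325.25039564 406.77400804]
(array([ 0.7,  1.5, 89. ]), np.float64(0.0399194919513492))
```

View pics/c1.png

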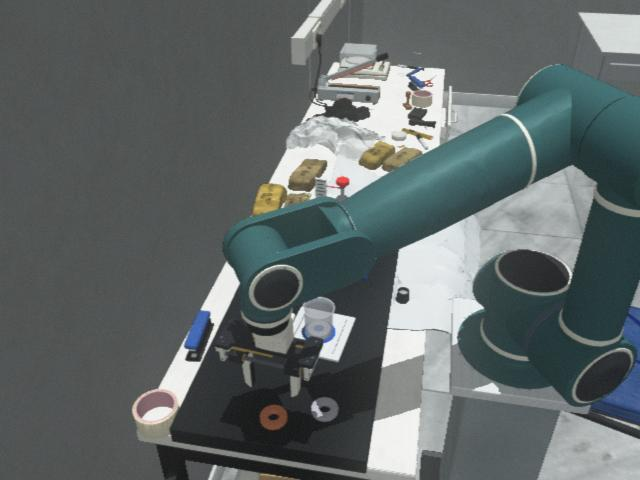

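The copper ring at (273,417) and steel ring at (325,408) are where expected.

```bash
python3 -m jog '[0.5,1,25,0, 0.5,1,50,0, 0.5,1,70,0, 0.5,1,81,0, 0.5,1,87,0, 0.5,1,90,0, 0.5,1,90,0, 0.5,1,90,0]'; python3 -m jog '[0,0,0,0,0,0,0,0,0,0,0,0,0,0,0,0,0,0,0,0,0,0,0,0]' -1; python3 -m jog '[0,0,-15,0, 0,0,-45,0, 0,0,-80,0, 0,0,-110,0, 0,0,-125,0, 0,0,-125,0, 0,0,-125,0]'; python3 - <<'E'
from h import *
print(delta(.464,.092,.147,1.454))
E
```

```text
time_s: 7.42
tcp_pos: [0.5063, 0.3522, 0.0662]
tool_rot: [3.14, -0.001, 1.454]
ft_force: [-0.2, -0.1, -0.3]
grip_width: 0.0789
time_s: 7.92
tcp_pos: [0.5059, 0.3523, 0.0653]
tool_rot: [3.141, -0.0, 1.454]
ft_force: [-0.5, -0.1, 3.6]
grip_width: 0.0548
time_s: 8.5
tcp_pos: [0.5058, 0.3522, 0.1896]
tool_rot: [3.141, -0.0, 1.454]
ft_force: [-0.1, 0.4, -1.1]
grip_width: 0.0542
(array([-263.3,  -11.2,   42.6]), np.float64(-0.005878650383355509))
```

```bash
python3 -m jog '[-25,-1,0,0, -60,-3,0,0, -95,-4,0,0, -130,-6,0,0, -165,-7,0,0, -200,-9,0,0, -235,-10,0,0, -255,-11,0,0, -263,-11,0,0, -263,-11,5,0, -263,-11,20,0, -263,-11,20,0]'; python3 - <<'E'
from h import *
print(delta(.464,.092,.147,1.454))
for n in("side","top"):
  v=snapshot(n); im=v["pixels"]; a=proj(v,[.464,.092,.126]).astype(int)
  cv2.imwrite(f"pics/b_{n}.png",cv2.resize(im[a[1]-60:a[1]+60,a[0]-80:a[0]+80],(480,360)))
cv2.imwrite("pics/b.png",cv2.resize(np.hstack([cv2.imread("pics/b_side.png"),cv2.imread("pics/b_top.png")]),(800,300)))
E
```

```text
time_s: 9.5
tcp_pos: [0.4634, 0.093, 0.1664]
tool_rot: [-3.137, 0.001, 1.454]
ft_force: [-1.2, -0.0, -1.4]
grip_width: 0.0548
(array([-0.9,  0.7, 19.4]), np.float64(0.008383629728509522))
```

View pics/b.png

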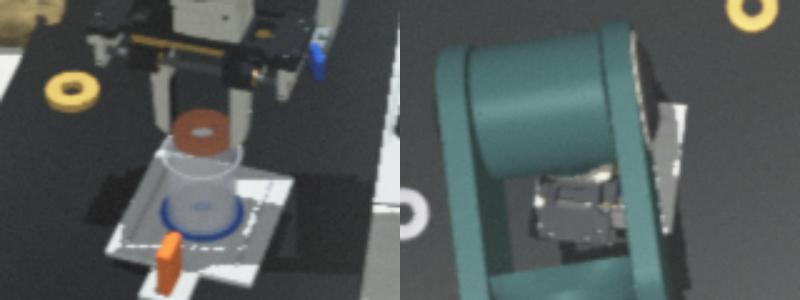

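The copper ring is held level and centred over the tube.

```bash
python3 -m jog '[0,0.7,6,0, 0,0.7,12,0, 0,0.7,16,0, 0,0.7,18,0, 0,0.7,19,0, 0,0.7,19,0, 0,0.7,19,0]';  python3 -m jog '[0,0,0,0,0,0,0,0,0,0,0,0,0,0,0,0,0,0,0,0,0,0,0,0]' 0.7; python3 -m jog '[0,0,-20,0, 0,0,-50,0, 0,0,-50,0]'; python3 - <<'E'
from h import *
print(delta(.408,.313,.16,1.454))
for n in("side","top"):
  v=snapshot(n); im=v["pixels"]; a=proj(v,[.464,.092,.126]).astype(int)
  cv2.imwrite(f"pics/b_{n}.png",cv2.resize(im[a[1]-60:a[1]+60,a[0]-80:a[0]+80],(480,360)))
cv2.imwrite("pics/b.png",cv2.resize(np.hstack([cv2.imread("pics/b_side.png"),cv2.imread("pics/b_top.png")]),(800,300)))
E
```

```text
time_s: 10.18
tcp_pos: [0.465, 0.0921, 0.1512]
tool_rot: [3.141, -0.0, 1.454]
ft_force: [-0.3, 0.1, 0.1]
grip_width: 0.0546
time_s: 10.68
tcp_pos: [0.4649, 0.0921, 0.151]
tool_rot: [3.142, 0.0, 1.454]
ft_force: [0.2, -0.1, 0.4]
grip_width: 0.0789
time_s: 10.93
tcp_pos: [0.4662, 0.0924, 0.2061]
tool_rot: [3.136, -0.001, 1.454]
ft_force: [0.6, 0.1, 0.9]
grip_width: 0.079
(array([212.4, -83.5,  46.1]), np.float64(-0.005398485824494589))
```

View pics/b.png

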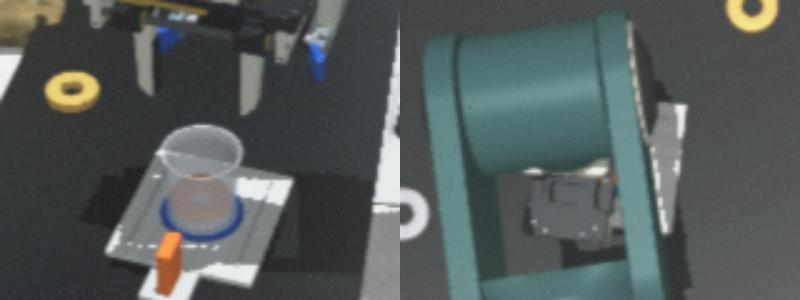

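Copper is in, flat. Now the second steel ring.

```bash
python3 -m jog '[25,-10,4,0, 55,-22,10,0, 85,-34,17,0, 115,-45,23,0, 145,-57,29,0, 175,-69,35,0, 200,-79,41,0, 210,-82.5,45,0, 212,-82.5,45,0, 212,-82.5,45,0]'; python3 - <<'E'
from h import *
v=snapshot("side"); cv2.imwrite("pics/c1.png",v["pixels"][240:480,160:480])
print(proj(v,[.408,.313,.054])-[160,240])
print(delta(.408,.313,.065,1.454))
E
```

```text
time_s: 11.87
tcp_pos: [0.4075, 0.3121, 0.1552]
tool_rot: [-3.141, 0.001, 1.455]
ft_force: [-0.6, -0.0, 0.3]
grip_width: 0.0789
[165.25039564 166.77400804]
(array([ 1.4, -0. , 90.7]), np.float64(-0.0017576695216335743))
```

View pics/c1.png

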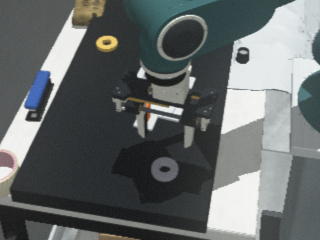

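The steel ring is at (165,169) in the crop, as expected.

```bash
python3 -m jog '[0.5,0,25,0, 0.5,0,50,0, 0.5,0,70,0, 0.5,0,82,0, 0.5,0,88,0, 0.5,0,91,0, 0.5,0,91,0, 0.5,0,91,0]'; python3 -m jog '[0,0,0,0,0,0,0,0,0,0,0,0,0,0,0,0,0,0,0,0,0,0,0,0]' -1; python3 -m jog '[0,0,-15,0, 0,0,-45,0, 0,0,-80,0, 0,0,-110,0, 0,0,-125,0, 0,0,-125,0, 0,0,-125,0]'; python3 - <<'E'
from h import *
print(delta(.464,.092,.147,1.454))
E
```

```text
time_s: 12.58
tcp_pos: [0.4083, 0.3129, 0.0661]
tool_rot: [3.141, -0.001, 1.454]
ft_force: [-0.0, -0.0, 0.6]
grip_width: 0.0789
time_s: 13.08
tcp_pos: [0.4079, 0.3129, 0.0653]
tool_rot: [3.141, -0.0, 1.454]
ft_force: [-1.1, 0.3, 4.0]
grip_width: 0.0554
time_s: 13.67
tcp_pos: [0.4078, 0.3129, 0.19]
tool_rot: [3.141, -0.001, 1.454]
ft_force: [0.2, 0.6, -1.5]
grip_width: 0.0553
(array([-212.9,   81.5,   43. ]), np.float64(-0.00282989028721854))
```

```bash
python3 -m jog '[-25,10,0,0, -55,21,0,0, -85,33,0,0, -115,44,0,0, -145,56,0,0, -175,67,0,0, -200,77,0,0, -210,81.5,0,0, -213,81.5,0,0, -213,81.5,5,0, -213,81.5,20,0, -213,81.5,20,0]'; python3 - <<'E'
from h import *
print(delta(.464,.092,.147,1.454))
for n in("side","top"):
  v=snapshot(n); im=v["pixels"]; a=proj(v,[.464,.092,.126]).astype(int)
  cv2.imwrite(f"pics/b_{n}.png",cv2.resize(im[a[1]-60:a[1]+60,a[0]-80:a[0]+80],(480,360)))
cv2.imwrite("pics/b.png",cv2.resize(np.hstack([cv2.imread("pics/b_side.png"),cv2.imread("pics/b_top.png")]),(800,300)))
E
```

```text
time_s: 14.67
tcp_pos: [0.4627, 0.0928, 0.1668]
tool_rot: [-3.138, 0.001, 1.455]
ft_force: [-0.3, -0.1, -1.2]
grip_width: 0.0556
(array([-0.6,  1.4, 19.8]), np.float64(0.05164627472591073))
```

View pics/b.png

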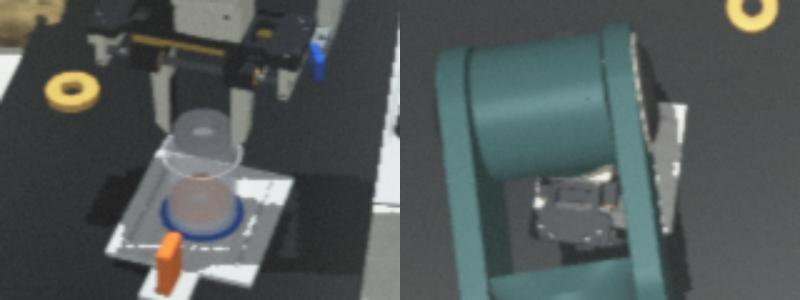

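The steel ring is level and centred over the tube; the copper one is visible inside.

```bash
python3 -m jog '[0,1,6,0, 0,1,12,0, 0,1,16,0, 0,1,18,0, 0,1,19,0, 0,1,19,0, 0,1,19,0]';  python3 -m jog '[0,0,0,0,0,0,0,0,0,0,0,0,0,0,0,0,0,0,0,0,0,0,0,0]' 0.7; python3 -m jog '[0,0,-20,0, 0,0,-50,0, 0,0,-50,0]'; python3 - <<'E'
from h import *
print(delta(.632,-.062,.16,1.454))
for n in("side","top"):
  v=snapshot(n); im=v["pixels"]; a=proj(v,[.464,.092,.126]).astype(int)
  cv2.imwrite(f"pics/b_{n}.png",cv2.resize(im[a[1]-60:a[1]+60,a[0]-80:a[0]+80],(480,360)))
  if n=="top":
    for st,c in blobs(masks(im)["brass"][150:300,200:400],50): print(cast(v,c+[200,150],.054))
cv2.imwrite("pics/b.png",cv2.resize(np.hstack([cv2.imread("pics/b_side.png"),cv2.imread("pics/b_top.png")]),(800,300)))
E
```

```text
time_s: 15.35
tcp_pos: [0.4649, 0.0916, 0.1511]
tool_rot: [3.141, -0.0, 1.454]
ft_force: [-0.5, 1.0, 0.2]
grip_width: 0.0554
time_s: 15.85
tcp_pos: [0.4649, 0.0916, 0.151]
tool_rot: [3.142, -0.0, 1.454]
ft_force: [-0.5, -0.2, 0.2]
grip_width: 0.0788
time_s: 16.1
tcp_pos: [0.4661, 0.0918, 0.2061]
tool_rot: [3.136, -0.001, 1.454]
ft_force: [0.2, 0.4, 1.9]
grip_width: 0.0791
(array([-133.4,  182.7,   46.1]), np.float64(-0.006087501831070333))
[[ 0.63184691 -0.0617226   0.054     ]]
```

View pics/b.png

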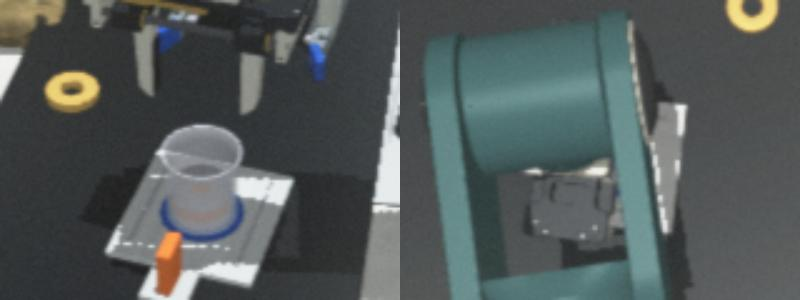

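Three rings in; brass is unmoved at (0.632, -0.062).

```bash
python3 -m jog '[-15,20,4,0, -32,44,10,0, -49,68,17,0, -66,92,23,0, -83,116,29,0, -100,138,35,0, -117,161,41,0, -128,177,45,0, -133,181.5,45,0, -133,181.5,45,0, -133,181.5,45,0]'; python3 - <<'E'
from h import *
print(delta(.632,-.062,.065,1.454))
E
```

```text
time_s: 17.12
tcp_pos: [0.629, -0.0613, 0.1555]
tool_rot: [-3.141, -0.0, 1.454]
ft_force: [-0.8, -0.0, 0.3]
grip_width: 0.0787
(array([-0.4,  3.1, 90.5]), np.float64(-0.020255608605603156))
```

```bash
python3 -m jog '[0,2,25,0, 0,2,50,0, 0,2,70,0, 0,2,82,0, 0,2,88,0, 0,2,91,0, 0,2,91,0, 0,2,91,0]'; python3 -m jog '[0,0,0,0,0,0,0,0,0,0,0,0,0,0,0,0,0,0,0,0,0,0,0,0]' -1; python3 -m jog '[0,0,-15,0, 0,0,-45,0, 0,0,-80,0, 0,0,-110,0, 0,0,-125,0, 0,0,-125,0, 0,0,-125,0]'; python3 - <<'E'
from h import *
print(delta(.464,.092,.147,1.454))
v=snapshot("top"); s=v["pixels"];print(tray(v))
E
```

```text
time_s: 17.78
tcp_pos: [0.632, -0.0617, 0.0662]
tool_rot: [3.14, -0.0, 1.454]
ft_force: [-0.4, -0.1, 0.6]
grip_width: 0.079
time_s: 18.28
tcp_pos: [0.6318, -0.0619, 0.0653]
tool_rot: [3.141, 0.0, 1.454]
ft_force: [0.0, 0.3, 3.7]
grip_width: 0.0554
time_s: 18.87
tcp_pos: [0.6316, -0.0619, 0.1903]
tool_rot: [3.141, 0.0, 1.454]
ft_force: [-0.2, 0.2, -0.5]
grip_width: 0.0554
(array([ 133.3, -184.5,   43.3]), np.float64(-0.0088334984583649))Traceback (most recent call last):
  File "<stdin>", line 3, in <module>
  File "h.py", line 39, in tray
    cnt=max(cv2.findContours(full,cv2.RETR_EXTERNAL,cv2.CHAIN_APPROX_NONE)[0],key=cv2.contourArea)
ValueError: max() iterable argument is empty
```

```bash
python3 -m jog '[15,-20,0,0, 32,-44,0,0, 49,-68,0,0, 66,-92,0,0, 83,-116,0,0, 100,-138,0,0, 117,-162,0,0, 128,-177,0,0, 133,-184.5,0,0, 133,-184.5,5,0, 133,-184.5,20,0, 133,-184.5,20,0]'; python3 - <<'E'
from h import *
print(delta(.464,.092,.147,1.454))
for n in("side","top"):
  v=snapshot(n); im=v["pixels"]; a=proj(v,[.464,.092,.126]).astype(int)
  cv2.imwrite(f"pics/b_{n}.png",cv2.resize(im[a[1]-60:a[1]+60,a[0]-80:a[0]+80],(480,360)))
cv2.imwrite("pics/b.png",cv2.resize(np.hstack([cv2.imread("pics/b_side.png"),cv2.imread("pics/b_top.png")]),(800,300)))
E
```

```text
time_s: 19.92
tcp_pos: [0.4634, 0.0911, 0.1666]
tool_rot: [-3.138, 0.001, 1.454]
ft_force: [0.5, -1.1, -1.5]
grip_width: 0.0559
(array([ 0.9,  0.5, 19.6]), np.float64(-0.013728609876647464))
```

View pics/b.png

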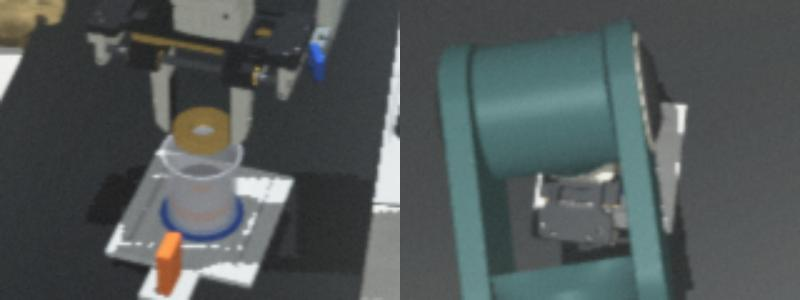

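Brass is held over the tube; release it, then move aside to look.

```bash
python3 -m jog '[0.5,0,6,0, 0.5,0,12,0, 0.5,0,16,0, 0.5,0,18,0, 0.5,0,19,0, 0.5,0,19,0, 0.5,0,19,0]';  python3 -m jog '[0,0,0,0,0,0,0,0,0,0,0,0,0,0,0,0,0,0,0,0,0,0,0,0]' 0.7; python3 -m jog '[0,0,-20,0, 0,0,-50,0, 0,0,-50,0, 30,0,-50,0, 70,0,-50,0, 110,0,-50,0, 150,0,-50,0, 190,0,-50,0, 230,0,-50,0,230,0,-50,0]'; python3 - <<'E'
from h import *
for n in("side","top"):
  v=snapshot(n); im=v["pixels"]; a=proj(v,[.464,.092,.126]).astype(int)
  cv2.imwrite(f"pics/b_{n}.png",cv2.resize(im[a[1]-60:a[1]+60,a[0]-80:a[0]+80],(480,360)))
  if n=="top": 
   cv2.imwrite("pics/full.png",im)
   r=tray(v); print(r)
cv2.imwrite("pics/b.png",cv2.resize(np.hstack([cv2.imread("pics/b_side.png"),cv2.imread("pics/b_top.png")]),(800,300)))
E
```

```text
time_s: 20.6
tcp_pos: [0.464, 0.0923, 0.1511]
tool_rot: [3.141, -0.0, 1.454]
ft_force: [0.7, 0.0, -0.4]
grip_width: 0.0558
time_s: 21.1
tcp_pos: [0.4639, 0.0923, 0.151]
tool_rot: [3.141, -0.0, 1.454]
ft_force: [0.1, 0.1, 0.0]
grip_width: 0.0789
time_s: 21.93
tcp_pos: [0.4906, 0.3259, 0.2001]
tool_rot: [-3.141, -0.001, 1.457]
ft_force: [-0.1, -0.7, -0.0]
grip_width: 0.0793
((463.82147216796875, 94.59709930419922), (155.296875, 140.86395263671875), 83.07476043701172)
```

View pics/b.png

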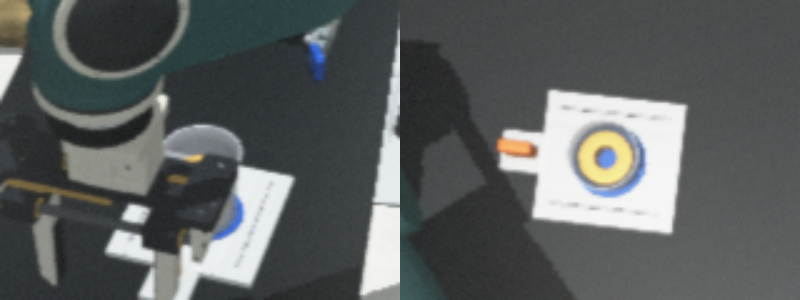

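View pics/full.png

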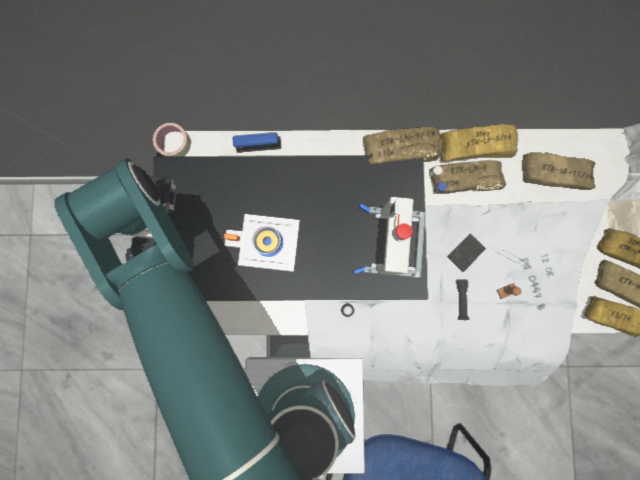

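All four rings are stacked, with the brass ring on top concentric at (267,241), and the plate has no loose rings left. Now the tab.

```bash
python3 - <<'E'
from h import *
v=snapshot("top"); m=masks(v["pixels"])["copper"].copy(); m[:225]=0;m[250:]=0;m[:,:218]=0;m[:,245:]=0
ys,xs=np.nonzero(m); print("tab",cast(v,[xs.mean(),ys.mean()],P+.056)[0].round(4))
print(delta(.4748,.186,.083,1.454))
E
```

```text
tab [0.4737 0.1852 0.098 ]
(array([-1.356e+02, -1.000e-01,  1.176e+02]), np.float64(0.044704806713558504))
```

```bash
python3 -m jog '[-35,0,5,0, -70,0,10,0, -105,0,20,0, -130,0,30,0, -135.6,0,50,0, -135.6,0,75,0, -135.6,0,95,0, -135.6,0,108,0, -135.6,0,116,0, -135.6,0,117.6,0, -135.6,0,117.6,0]'; python3 -m jog '[0,0,0,0,0,0,0,0,0,0,0,0,0,0,0,0,0,0,0,0,0,0,0,0,0,0,0,0,0,0,0,0]' -1;  python3 - <<'E'
from h import *
v=snapshot("side"); cv2.imwrite("pics/d1.png",v["pixels"])
# target grip: tab at home
psi=-.105; o=np.array([.4633,-.2288]); y=np.array([-np.sin(psi),np.cos(psi)])
for d in (0,.09,.11,.20): print(d,delta(*(o+y*(.095+d)),.083,np.pi/2+psi))
E
```

```text
time_s: 23.0
tcp_pos: [0.4751, 0.1859, 0.0837]
tool_rot: [3.141, -0.0, 1.454]
ft_force: [-0.2, -0.7, -0.1]
grip_width: 0.0791
time_s: 23.67
tcp_pos: [0.4749, 0.186, 0.0834]
tool_rot: [3.142, 0.0, 1.454]
ft_force: [-0.2, -0.3, -0.1]
grip_width: 0.0306
0 (array([-3.184e+02,  3.570e+01,  3.000e-01]), np.float64(-0.6803699610720675))
0.09 (array([-228.4,   34.6,    0.3]), np.float64(-0.6803699610720675))
0.11 (array([-208.4,   34.4,    0.3]), np.float64(-0.6803699610720675))
0.2 (array([-118.4,   33.3,    0.3]), np.float64(-0.6803699610720675))
```

View pics/d1.png

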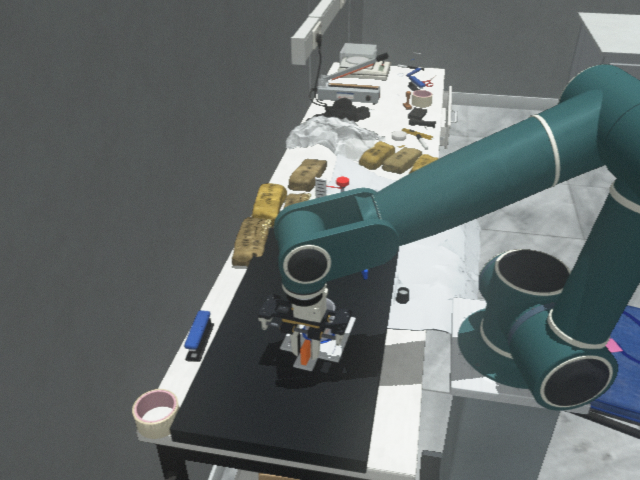

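```bash
python3 -m jog '[0,0,0,0,0,0,0,0,0,0,0,0,0,0,0,0,0,0,0,0,0,0,0,0]' -1
```

```text
time_s: 24.22
tcp_pos: [0.4749, 0.186, 0.0833]
tool_rot: [3.142, 0.0, 1.454]
ft_force: [1.0, 0.4, -0.9]
grip_width: 0.0138
```

```bash
python3 -m jog '[-5,1,0,0, -12,3,0,0, -22,6,0,0, -33,9,0,0, -45,12,0,0, -57,16,0,-0.2, -69,20,0,-0.4, -81,24,0,-0.6, -93,27,0,-0.7, -104,30,0,-0.7, -113,32,0,-0.7, -118,33.3,0,-0.7, -118.4,33.3,0,-0.7, -118.4,33.3,0,-0.7]'; python3 - <<'E'
from h import *
v=snapshot("top"); im=v["pixels"]; cv2.imwrite("pics/d2.png",cv2.resize(im[150:320,200:440],None,fx=3.3,fy=3.3))
psi=-.105; o=np.array([.4633,-.2288]); y=np.array([-np.sin(psi),np.cos(psi)])
for d in (0,.09,.11,.20): print(d,delta(*(o+y*(.095+d)),.083,np.pi/2+psi))
v=snapshot("side"); im=v["pixels"]; cv2.imwrite("pics/d3.png",cv2.resize(im[170:400,220:440],None,fx=2.6,fy=2.6))
E
```

```text
time_s: 25.38
tcp_pos: [0.4942, 0.0639, 0.0833]
tool_rot: [3.142, 0.001, 1.465]
ft_force: [0.0, -3.4, -0.1]
grip_width: 0.0137
0 (array([-199.7,    0. ,    0.3]), np.float64(0.0008485096781315908))
0.09 (array([-109.7,    0. ,    0.3]), np.float64(0.0008485096781315908))
0.11 (array([-89.7,   0. ,   0.3]), np.float64(0.0008485096781315908))
0.2 (array([0.3, 0. , 0.3]), np.float64(0.0008485096781315908))
```

View pics/d2.png

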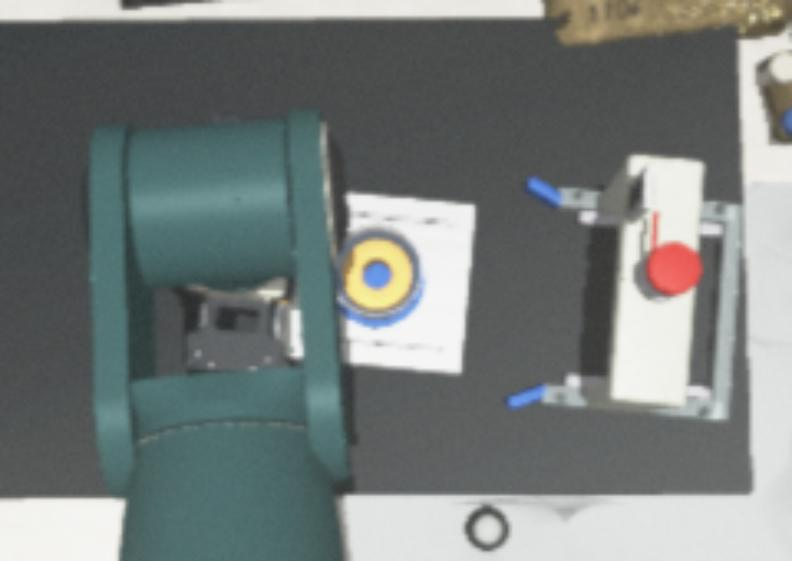

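View pics/d3.png

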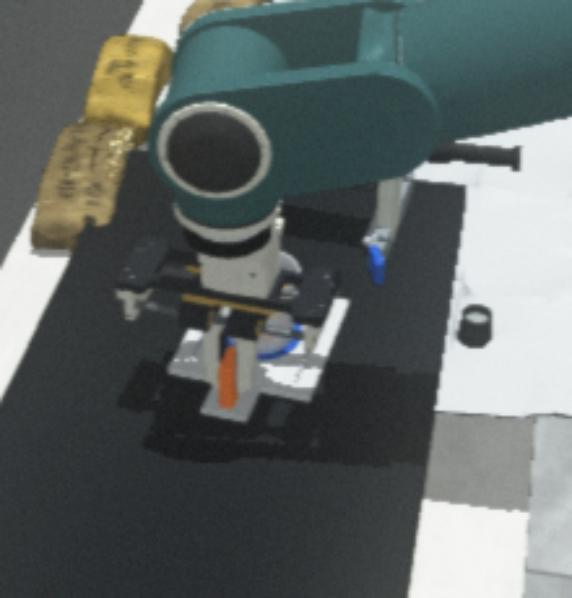

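```bash
python3 - <<'E'
from h import *
v=snapshot("side")
def casty(s,uv,y):
    K,T=s["mtx"],s["T"]; d=T[:3,:3]@np.r_[(np.array(uv)-[K[0,2],K[1,2]])/[K[0,0],K[1,1]],1]; o=T[:3,3]; return o+d*(y-o[1])/d[1]
for c in ((215,155),(215,210),(270,155),(172,210)): print(casty(v,np.array(c)/2.6+[220,170],.142).round(3))
t=snapshot("top")
print(cast(t,np.array([[475,205],[462,374]])/3.3+[199.7,149.7],P+.008).round(4))
for c in ((90,150),(345,150),(90,450),(345,450)):
  print([cast(t,np.array(c)/3.3+[199.7,149.7],z)[0][:2].round(3) for z in (.3,.35,.4)])
q=state()['qpos']; print(q)
E
```

```text
[0.486 0.142 0.37 ]
[0.487 0.142 0.317]
[0.443 0.142 0.375]
[0.522 0.142 0.313]
[[ 0.545  -0.111   0.05  ]
 [ 0.4061 -0.0987  0.05  ]]
[array([0.541, 0.156]), array([0.531, 0.145]), array([0.521, 0.135])]
[array([ 0.54 , -0.012]), array([ 0.53 , -0.014]), array([ 0.52 , -0.015])]
[array([0.345, 0.152]), array([0.345, 0.142]), array([0.345, 0.132])]
[array([ 0.344, -0.011]), array([ 0.344, -0.013]), array([ 0.344, -0.015])]
[ 7.92557060e-02 -1.90549615e-01  1.99406985e+00 -3.42698260e-04
  1.33809261e+00  1.83569150e-01]
```

The wrist fork's underside comes out at about 0.31 m with the present grip. It will overhang the knob (top at 0.286), so I'll regrip the tab 10 mm higher for more clearance. The tray front edge centre is (0.4756,-0.105), as planned.

```bash
python3 -m jog '[0,0,0,0,0,0,0,0,0,0,0,0,0,0,-5,0,0,0,-10,0,0,0,-10,0]' -0.4; python3 -m jog '[0,0,0,0,0,0,0,0,0,0,0,0,0,0,0,0,0,0,0,0,0,0,0,0,0,0,0,0,0,0,0,0]' -1; python3 -m jog '[-5,0,0,0, -12,0,0,0, -20,0,0,0, -28,0,0,0, -36,0,0,0, -44,0,0,0, -52,0,0,0, -60,0,0,0, -68,0,0,0, -76,0,0,0, -84,0,0,0, -88,0,0,0, -90,0,0,0, -90,0,0,0]';python3 - <<'E'
from h import *
v=snapshot("top"); im=v["pixels"]; cv2.imwrite("pics/d2.png",cv2.resize(im[150:320,200:440],None,fx=3.3,fy=3.3))
psi=-.105; o=np.array([.4633,-.2288]); y=np.array([-np.sin(psi),np.cos(psi)])
for d in (0,.11): print(d,delta(*(o+y*(.095+d)),.093,np.pi/2+psi))
E
```

```text
time_s: 26.08
tcp_pos: [0.4947, 0.0647, 0.0948]
tool_rot: [3.14, -0.0, 1.466]
ft_force: [-0.2, 1.6, 0.3]
grip_width: 0.0278
time_s: 26.75
tcp_pos: [0.4941, 0.0645, 0.0933]
tool_rot: [-3.141, 0.0, 1.466]
ft_force: [0.1, 1.0, -0.2]
grip_width: 0.0139
time_s: 27.92
tcp_pos: [0.4847, -0.0255, 0.0933]
tool_rot: [-3.141, 0.0, 1.466]
ft_force: [-0.4, -2.0, -2.4]
grip_width: 0.0136
0 (array([-109.6,    0. ,    0.3]), np.float64(-0.004697087301389078))
0.11 (array([0.4, 0. , 0.3]), np.float64(-0.004697087301389078))
```

View pics/d2.png

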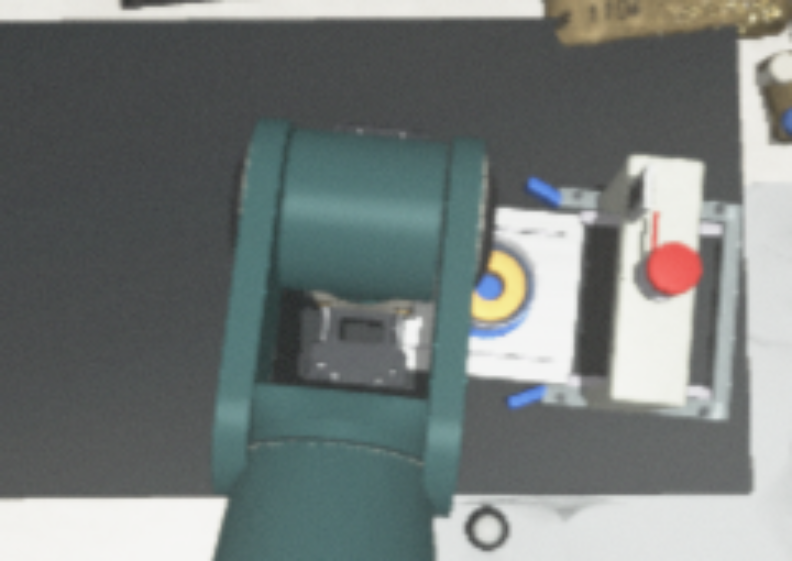

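The tray has entered the mouth centrally, its front edge at x≈575 in the crop. I'll go on in stages and watch the force.

```bash
python3 -m jog '[-5,0,0,0, -10,0,0,0, -15,0,0,0, -20,0,0,0, -25,0,0,0, -30,0,0,0]'; python3 -m jog '[-5,0,0,0, -10,0,0,0, -15,0,0,0, -20,0,0,0, -25,0,0,0, -30,0,0,0]';python3 -c "
from h import *
print(state()['ft_force'])
v=snapshot('side'); cv2.imwrite('pics/d3.png',cv2.resize(v['pixels'][130:330,220:440],None,fx=3,fy=3))"
```

```text
time_s: 28.47
tcp_pos: [0.4816, -0.0553, 0.0934]
tool_rot: [3.142, -0.0, 1.466]
ft_force: [0.7, 2.3, -3.4]
grip_width: 0.0134
time_s: 28.97
tcp_pos: [0.4785, -0.0851, 0.0934]
tool_rot: [-3.142, 0.0, 1.466]
ft_force: [0.2, 2.9, -2.0]
grip_width: 0.0135
[ 0.21851436  2.9096826  -2.009854  ]
```

View pics/d3.png

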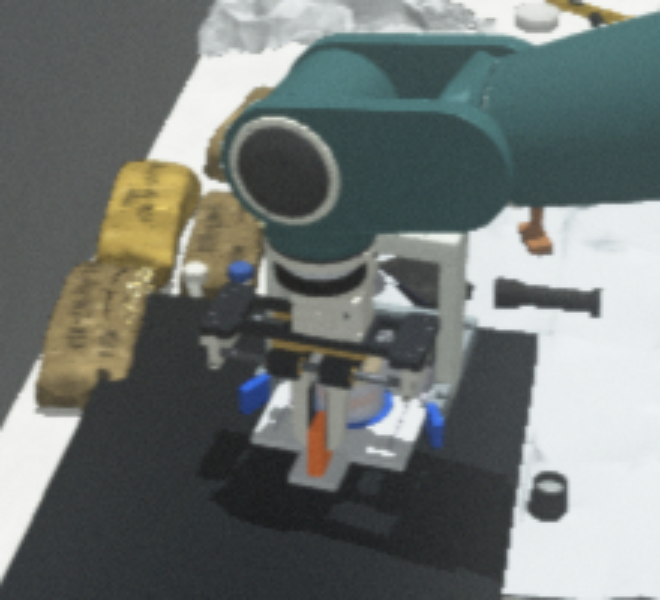

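```bash
python3 - <<'E'
from h import *
v=snapshot("side")
def casty(s,uv,y):
    K,T=s["mtx"],s["T"]; d=T[:3,:3]@np.r_[(np.array(uv)-[K[0,2],K[1,2]])/[K[0,0],K[1,1]],1]; o=T[:3,3]; return o+d*(y-o[1])/d[1]
for c in ((285,170),(285,225),(350,235),(450,235),(500,210)): print(casty(v,np.array(c)/3+[220,130],-.007).round(3))
E
```

```text
[ 0.491 -0.007  0.384]
[ 0.491 -0.007  0.338]
[ 0.442 -0.007  0.334]
[ 0.368 -0.007  0.343]
[ 0.332 -0.007  0.368]
```

The fork underside is at about 0.334 m, which clears the knob and strip (≤0.292).

```bash
python3 -m jog '[-5,0,0,0, -10,0,0,0, -15,0,0,0, -20,0,0,0, -25,0,0,0, -30,0,0,0, -34,0,0,0, -38,0,0,0]'; python3 -m jog '[-2,0,0,0, -4,0,0,0, -6,0,0,0, -8,0,0,0,-8,0,0,0]'; python3 -m jog '[-1,0,0,0, -2,0,0,0, -3,0,0,0,-3,0,0,0]'
```

```text
time_s: 29.73
tcp_pos: [0.4745, -0.1229, 0.0933]
tool_rot: [-3.142, -0.0, 1.466]
ft_force: [0.5, 3.6, -1.9]
grip_width: 0.0138
time_s: 30.15
tcp_pos: [0.4736, -0.1307, 0.0933]
tool_rot: [-3.142, 0.0, 1.466]
ft_force: [-0.3, -1.2, -2.9]
grip_width: 0.0136
time_s: 30.48
tcp_pos: [0.4734, -0.1335, 0.0934]
tool_rot: [3.142, 0.0, 1.466]
ft_force: [1.2, 1.3, -3.4]
grip_width: 0.0137
```

```bash
python3 -m jog '[-1,0,0,0, -2,0,0,0, -2,0,0,0]'; python3 -m jog '[-1,0,0,0, -2,0,0,0, -2,0,0,0]'; python3 -m jog '[-1,0,0,0, -1.5,0,0,0,-1.5,0,0,0]'
```

```text
time_s: 30.73
tcp_pos: [0.4732, -0.1355, 0.0933]
tool_rot: [-3.142, 0.0, 1.466]
ft_force: [0.2, -0.8, -3.2]
grip_width: 0.0139
time_s: 30.98
tcp_pos: [0.4729, -0.1367, 0.0933]
tool_rot: [-3.141, -0.002, 1.466]
ft_force: [-1.8, 10.1, 0.1]
grip_width: 0.0138
time_s: 31.23
tcp_pos: [0.4728, -0.1369, 0.0935]
tool_rot: [-3.141, -0.005, 1.467]
ft_force: [-1.6, 23.1, 3.6]
grip_width: 0.0139
```

Contact with the back stop: the force rises to 23 N with the TCP stationary. Relieve, let go and lift.

```bash
python3 -m jog '[1,0,0,0, 2,0,0,0, 2,0,0,0]'; python3 -m jog '[0,0,0,0,0,0,0,0,0,0,0,0,0,0,0,0,0,0,0,0]' -0.4; python3 -m jog '[0,0,-20,0, 0,0,-50,0, 0,0,-80,0, 0,0,-80,0]'; python3 -m jog '[30,0,0,0, 65,0,-10,0, 100,0,-30,0, 140,0,-60,0, 180,0,-100,0, 220,0,-140,0, 220,0,-140,0, 220,0,-140,0]' ; python3 - <<'E'
from h import *
v=snapshot("top"); im=v["pixels"]; cv2.imwrite("pics/e1.png",cv2.resize(im[150:320,200:440],None,fx=3.3,fy=3.3))
v=snapshot('side'); cv2.imwrite('pics/e2.png',cv2.resize(v['pixels'][130:330,220:440],None,fx=3,fy=3))
E
```

```text
time_s: 31.48
tcp_pos: [0.473, -0.1366, 0.0933]
tool_rot: [-3.141, -0.0, 1.466]
ft_force: [0.5, 3.3, -1.3]
grip_width: 0.0138
time_s: 31.9
tcp_pos: [0.4731, -0.137, 0.0935]
tool_rot: [3.141, 0.0, 1.466]
ft_force: [0.3, -0.1, 0.3]
grip_width: 0.0278
time_s: 32.23
tcp_pos: [0.4747, -0.1375, 0.1793]
tool_rot: [3.135, 0.002, 1.466]
ft_force: [1.2, 0.9, 1.1]
grip_width: 0.0276
time_s: 32.9
tcp_pos: [0.497, 0.0855, 0.3188]
tool_rot: [3.135, -0.002, 1.469]
ft_force: [0.0, 0.1, 0.4]
grip_width: 0.0279
```

View pics/e1.png

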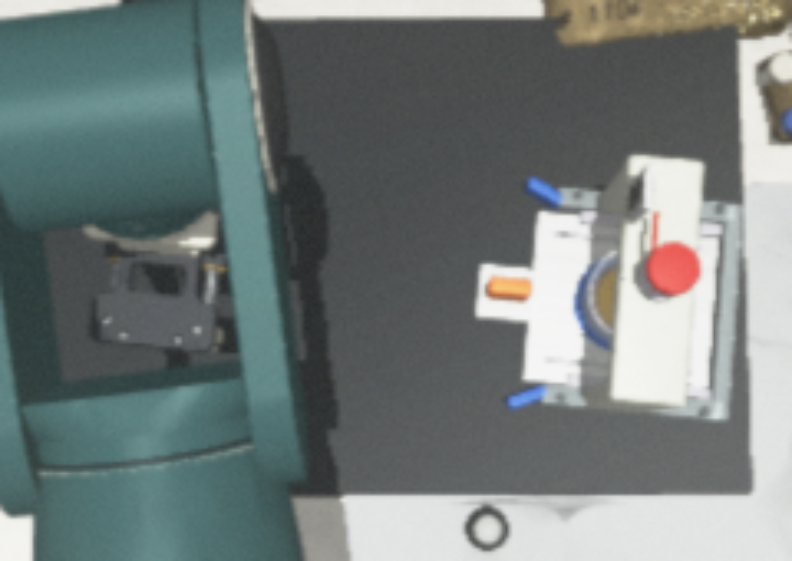

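View pics/e2.png

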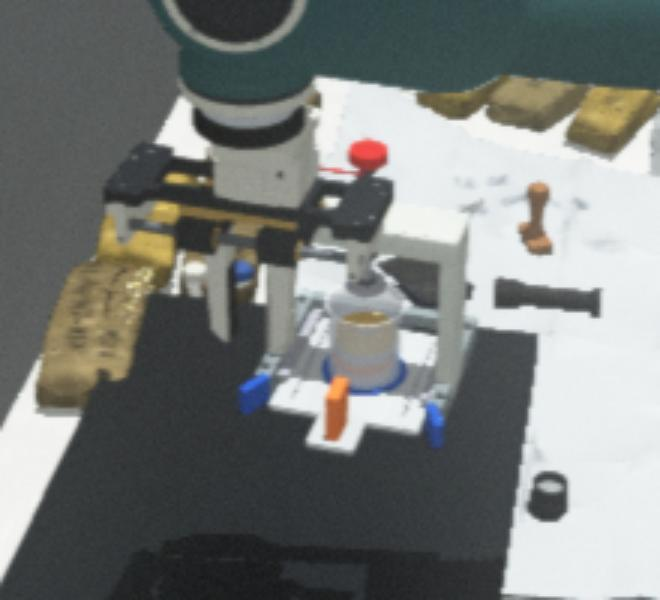

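```bash
python3 - <<'E'
from h import *
v=snapshot("top"); im=v["pixels"]
m=masks(im)["copper"].copy(); m[:225]=0;m[250:]=0;m[:,:335]=0;m[:,370:]=0
ys,xs=np.nonzero(m); t=cast(v,[xs.mean(),ys.mean()],P+.056)[0][:2]; print("tab",t.round(4),len(xs))
psi=-.105; y=np.array([-np.sin(psi),np.cos(psi)]); print("origin from tab",t-.095*y)
hsv=cv2.cvtColor(im,cv2.COLOR_BGR2HSV)
m=cv2.inRange(hsv,(0,120,90),(8,255,255))|cv2.inRange(hsv,(165,120,90),(180,255,255))
m[:,:392]=0;m[:,430:]=0;m[:215]=0;m[250:]=0
for st,c in blobs(m,15): print("red",st,c,cast(v,c,P+.244)[0])
print(delta(.4632,-.2287,.345,np.pi/2+psi))
E
```

```text
tab [ 0.4696 -0.1336] 39
origin from tab [ 0.45959903 -0.22811658]
red [396 224  16  15 191] [403.39790576 230.95811518] [ 0.46237347 -0.22727764  0.286     ]
(array([-312.4,   -0.4,  -32.2]), np.float64(0.05941951724630701))
```

```bash
python3 -m jog '[0,0,-15,0, 0,0,-32,0, -30,0,-32,0, -65,0,-32,0, -100,0,-32,0, -135,0,-32,0, -170,0,-32,0, -205,0,-32,0, -240,0,-32,0, -275,0,-32,0, -300,0,-32,0, -310,0,-32,0, -312,0,-32,0, -312,0,-32,0]' -1; python3 - <<'E'
from h import *
print(delta(.463,-.228,.305,np.pi/2-.105))
v=snapshot('side'); cv2.imwrite('pics/e2.png',cv2.resize(v['pixels'][80:330,220:440],None,fx=2.4,fy=2.4))
E
```

```text
time_s: 34.22
tcp_pos: [0.463, -0.2286, 0.3445]
tool_rot: [-3.141, -0.001, 1.464]
ft_force: [-0.1, 1.3, -0.3]
grip_width: 0.0004
(array([ 0.6, -0.1, 39.5]), np.float64(-0.07642500840343915))
```

View pics/e2.png

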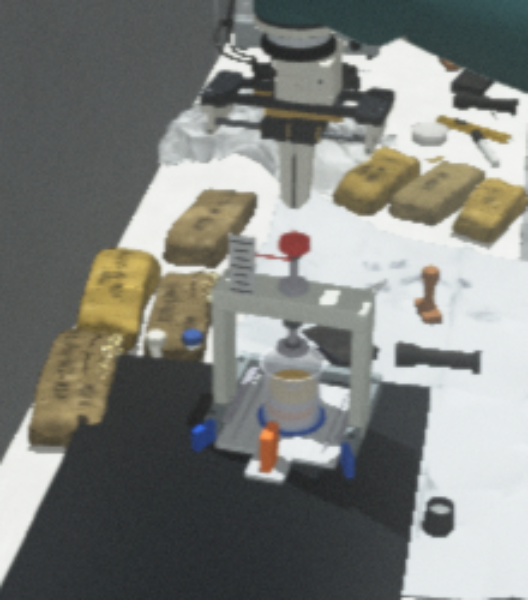

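The shut fingers are right above the knob and the foot is over the tube. Pressing down.

```bash
python3 -m jog '[0,0,10,0, 0,0,20,0, 0,0,30,0, 0,0,36,0, 0,0,40,0, 0,0,44,0, 0,0,48,0, 0,0,48,0]'; python3 -m jog '[0,0,5,0, 0,0,10,0, 0,0,15,0, 0,0,20,0, 0,0,25,0, 0,0,29,0, 0,0,32,0, 0,0,32,0]'; python3 -m jog '[0,0,1,0,0,0,2,0,0,0,2,0]'; python3 -m jog '[0,0,1,0,0,0,2,0,0,0,2,0]'
```

```text
time_s: 34.93
tcp_pos: [0.4634, -0.2282, 0.2968]
tool_rot: [-3.141, -0.0, 1.466]
ft_force: [-0.2, 1.2, 2.5]
grip_width: 0.0001
time_s: 35.6
tcp_pos: [0.4634, -0.2283, 0.2647]
tool_rot: [-3.141, -0.0, 1.466]
ft_force: [2.3, -1.0, 3.3]
grip_width: 0.0004
time_s: 35.85
tcp_pos: [0.4634, -0.2283, 0.2633]
tool_rot: [-3.142, 0.0, 1.466]
ft_force: [1.1, 0.0, 3.6]
grip_width: 0.0004
time_s: 36.1
tcp_pos: [0.4634, -0.2284, 0.2612]
tool_rot: [-3.142, 0.0, 1.466]
ft_force: [0.5, 0.7, 3.2]
grip_width: 0.0002
```

```bash
python3 -m jog '[0,0,1,0,0,0,1,0]'; python3 -m jog '[0,0,1,0,0,0,1,0]';python3 -m jog '[0,0,1,0,0,0,1,0]'
```

```text
time_s: 36.27
tcp_pos: [0.4634, -0.2284, 0.2602]
tool_rot: [-3.141, 0.0, 1.466]
ft_force: [1.2, -0.9, 3.0]
grip_width: 0.0006
time_s: 36.43
tcp_pos: [0.4634, -0.2284, 0.2593]
tool_rot: [3.142, 0.0, 1.466]
ft_force: [1.4, -0.7, 3.2]
grip_width: 0.0002
time_s: 36.6
tcp_pos: [0.4634, -0.2284, 0.2592]
tool_rot: [3.141, 0.0, 1.466]
ft_force: [-1.1, 0.5, 10.4]
grip_width: 0.0007
```

Contact at z=0.2592, predicted 0.259; the force rose to 10 N. Hold for a second or so and look.

```bash
python3 -m jog '[0,0,0,0,0,0,0,0,0,0,0,0,0,0,0,0,0,0,0,0,0,0,0,0,0,0,0,0,0,0,0,0,0,0,0,0,0,0,0,0,0,0,0,0,0,0,0,0,0,0,0,0,0,0,0,0]'; python3 - <<'E'
from h import *
v=snapshot('side'); cv2.imwrite('pics/e3.png',cv2.resize(v['pixels'][100:330,220:440],None,fx=2.6,fy=2.6))
E
python3 -m jog '[0,0,-5,0,0,0,-12,0,0,0,-20,0,0,0,-28,0,0,0,-36,0,0,0,-44,0,0,0,-55,0,0,0,-85,0,0,0,-85,0]'; python3 - <<'E'
from h import *
v=snapshot('side'); cv2.imwrite('pics/e4.png',cv2.resize(v['pixels'][100:330,220:440],None,fx=2.6,fy=2.6))
E
```

```text
time_s: 37.77
tcp_pos: [0.4634, -0.2284, 0.2592]
tool_rot: [3.141, 0.0, 1.466]
ft_force: [-1.6, 1.6, 10.8]
grip_width: 0.0004
time_s: 38.57
tcp_pos: [0.4638, -0.2285, 0.3487]
tool_rot: [3.137, 0.002, 1.466]
ft_force: [-0.3, 0.1, 1.3]
grip_width: 0.0001
```

View pics/e3.png

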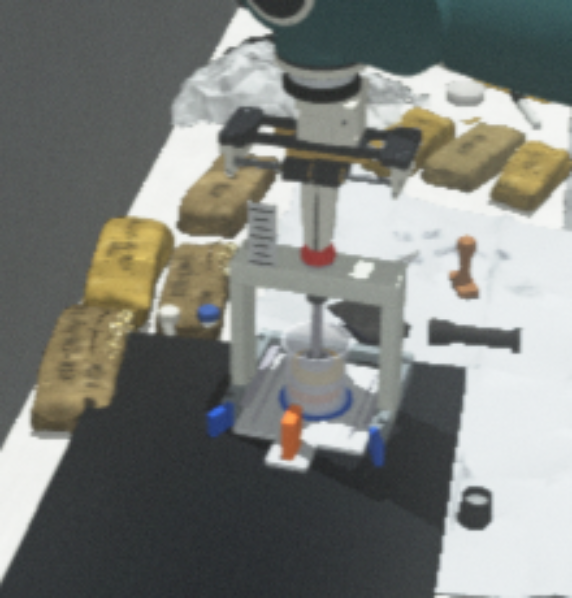

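View pics/e4.png

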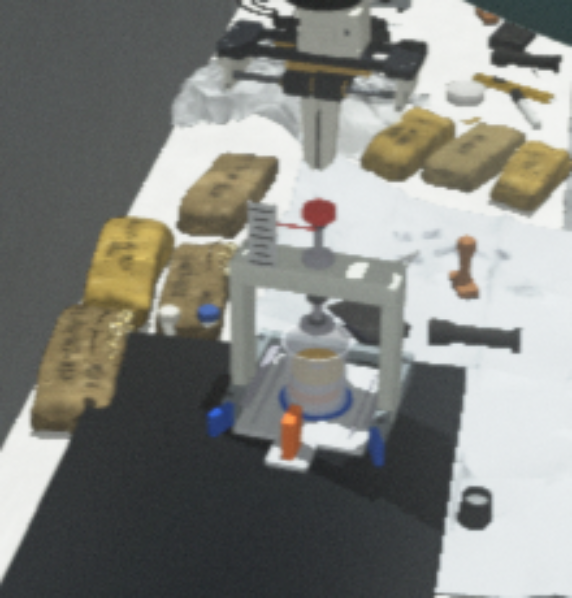

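The foot rested on the column during the hold, and the knob has sprung back up (318,212). Going back to the tab.

```bash
python3 -c "
from h import *
print(delta(.4731,-.137,.0935,1.466))"
```

```text
(array([ 92. ,  -0.3, 253. ]), np.float64(0.00774833806524144))
```

```bash
python3 -m jog '[15,0,0,0, 35,0,0,0, 60,0,0,0, 82,0,0,0, 92,0,0,0, 92,0,0,0, 92,0,25,0, 92,0,60,0, 92,0,95,0, 92,0,125,0, 92,0,140,0, 92,0,140,0]' -0.2; python3 -c "
from h import *
print(delta(.4731,-.137,.0935,1.466))
v=snapshot('side'); cv2.imwrite('pics/f1.png',cv2.resize(v['pixels'][100:330,220:440],None,fx=2.6,fy=2.6))"
```

```text
time_s: 39.62
tcp_pos: [0.4716, -0.1373, 0.1993]
tool_rot: [-3.136, -0.001, 1.466]
ft_force: [-0.5, 0.1, -0.1]
grip_width: 0.0376
(array([  0.4,   1.4, 105.8]), np.float64(-0.021066793342193975))
```

View pics/f1.png

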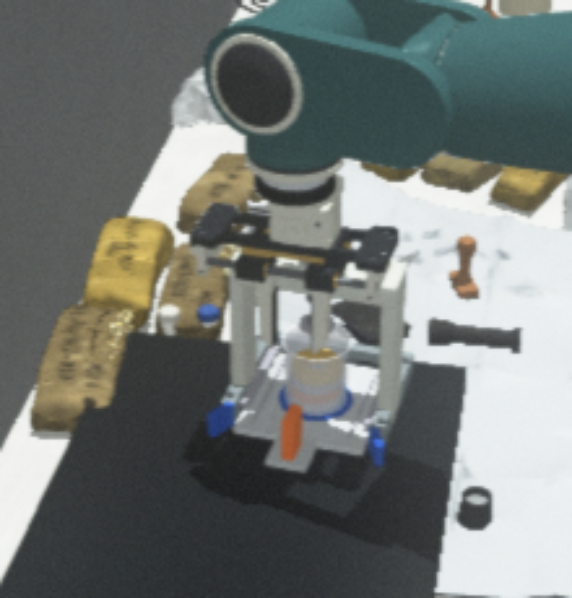

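The tray is unmoved, its tab at (291,432) in the crop. Descend and grip.

```bash
python3 -m jog '[0,0.5,20,0, 0,0.5,45,0, 0,0.5,70,0, 0,0.5,90,0, 0,0.5,104,0, 0,0.5,110,0, 0,0.5,110,0, 0,0.5,110,0]'; python3 -m jog '[0,0,0,0,0,0,0,0,0,0,0,0,0,0,0,0,0,0,0,0,0,0,0,0,0,0,0,0,0,0,0,0]' -1
```

```text
time_s: 40.33
tcp_pos: [0.4742, -0.1374, 0.0949]
tool_rot: [3.14, 0.0, 1.466]
ft_force: [0.4, -0.1, 0.5]
grip_width: 0.0368
time_s: 41.0
tcp_pos: [0.4736, -0.1369, 0.0939]
tool_rot: [3.141, 0.0, 1.466]
ft_force: [-2.0, 1.2, 6.8]
grip_width: 0.0138
```

```bash
python3 -m jog '[2,0,0,0, 5,0,0,0, 10,0,0,0, 16,0,0,0, 23,0,0,0, 30,0,0,0, 38,0,0,0, 46,0,0,0, 54,0,0,0, 62,0,0,0, 70,0,0,0, 78,0,0,0, 86,0,0,0, 94,0,0,0, 102,0,0,0, 110,0,0,0, 115,0,0,0, 118,0,0,0, 120,0,0,0, 120,0,0,0]'; python3 -c "
from h import *
v=snapshot('top'); cv2.imwrite('pics/f2.png',cv2.resize(v['pixels'][150:320,200:440],None,fx=3.3,fy=3.3))"
```

```text
time_s: 42.67
tcp_pos: [0.4864, -0.0176, 0.0939]
tool_rot: [3.141, 0.001, 1.466]
ft_force: [0.7, -2.1, 5.2]
grip_width: 0.014
```

View pics/f2.png

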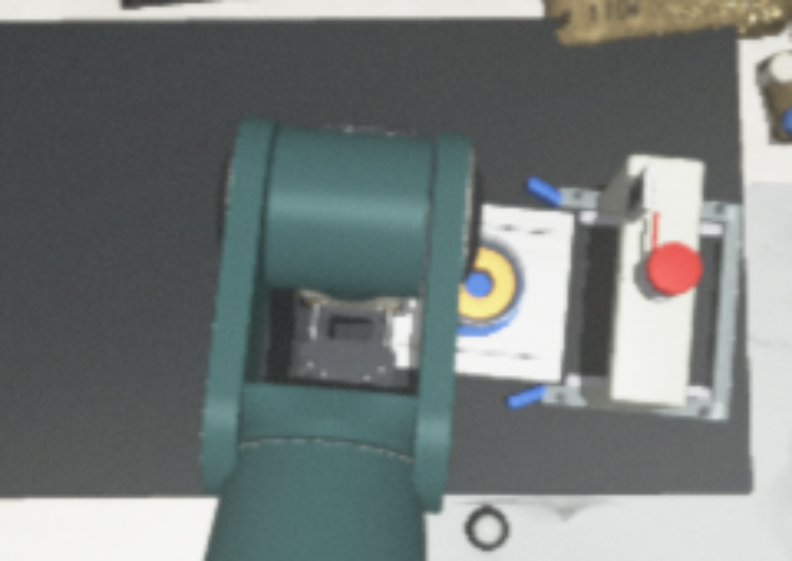

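The tray is coming out straight, front edge at x≈567 in the crop. Another 120 mm.

```bash
python3 -m jog '[2,0,0,0, 5,0,0,0, 10,0,0,0, 16,0,0,0, 23,0,0,0, 30,0,0,0, 38,0,0,0, 46,0,0,0, 54,0,0,0, 62,0,0,0, 70,0,0,0, 78,0,0,0, 86,0,0,0, 94,0,0,0, 102,0,0,0, 110,0,0,0, 115,0,0,0, 118,0,0,0, 120,0,0,0, 120,0,0,0]'; python3 -m jog '[0,0,0,0,0,0,0,0,0,0,0,0,0,0,0,0,0,0,0,0]' -0.4; python3 -m jog '[0,0,-20,0, 0,0,-50,0, 0,0,-80,0, 0,0,-100,0, 40,0,-110,0,80,0,-120,0,120,0,-120,0,160,0,-120,0,200,0,-120,0,200,0,-120,0,200,0,-120,0]'; python3 - <<'E'
from h import *
v=snapshot("top"); cv2.imwrite("pics/g1.png",cv2.resize(v["pixels"][120:330,140:500],None,fx=2.2,fy=2.2)); print(tray(v))
v=snapshot("side"); cv2.imwrite("pics/g2.png",cv2.resize(v["pixels"][150:400,200:440],None,fx=2.4,fy=2.4))
E
```

```text
time_s: 44.38
tcp_pos: [0.4989, 0.1018, 0.0939]
tool_rot: [3.141, 0.001, 1.466]
ft_force: [-0.7, -3.5, 5.6]
grip_width: 0.0138
time_s: 44.8
tcp_pos: [0.4985, 0.1018, 0.0932]
tool_rot: [-3.141, -0.0, 1.466]
ft_force: [-0.2, 0.3, 0.5]
grip_width: 0.0278
time_s: 45.72
tcp_pos: [0.5192, 0.3022, 0.2126]
tool_rot: [-3.141, 0.001, 1.469]
ft_force: [-0.7, -1.0, -0.5]
grip_width: 0.0277
((488.3958740234375, 10.99407958984375), (154.93496704101562, 141.12557983398438), 84.105712890625)
```

View pics/g1.png

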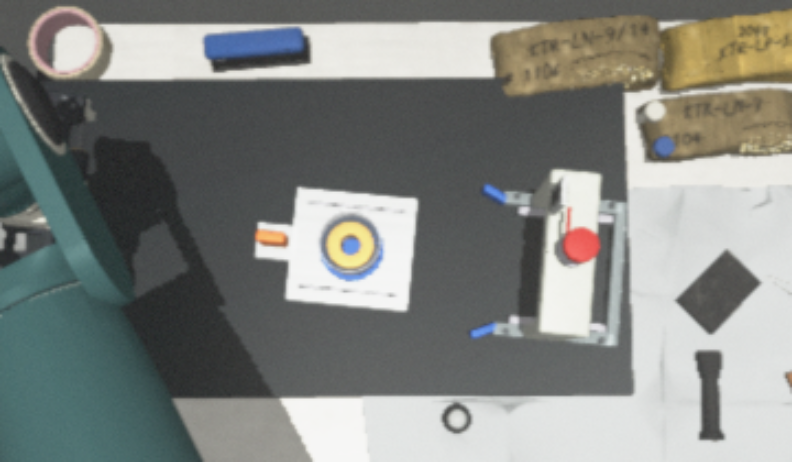

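View pics/g2.png

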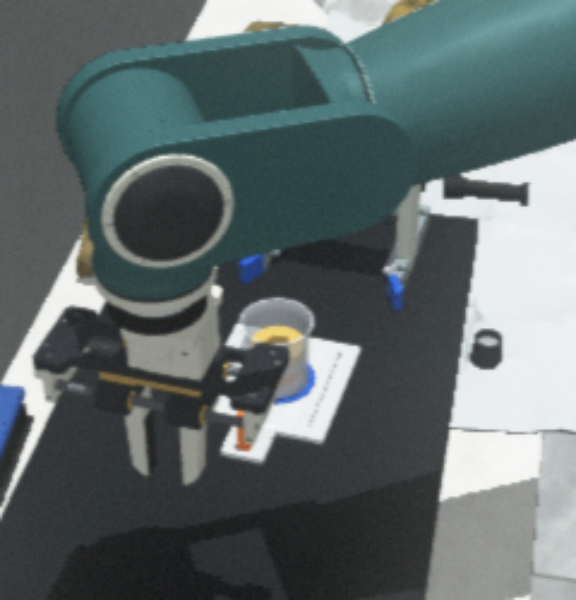

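The tray lies flat, well clear of the station (front edge x≈413, lead-ins from x≈472), with the brass ring on top and concentric. The torch and stamp pad look unmoved.

```bash
python3 -c "
from plant import job_done,state
print(job_done()); print(state()['time_s'])"
```

```text
the job is handed in; nothing more can be done
None
the job is handed in; nothing more can be done
```

The job is done and handed in at about 46 s. No knock or grip slip showed up during the run.

- **Rings:** Four were there (steel, copper, steel, brass). I dropped them one by one into the tube, and the last pictures show the brass ring on top, flat and concentric.
- **Docking:** I slid the tray in by its tab until it met the back stop; the force rose to 23 N with the tool no longer moving. That was about 2.5 mm beyond my camera estimate. A partly shaded view of the tab put the tray about 3.7 mm to one side, more than the channel's 2 mm play, so I took the stop contact as the proof.
- **Gauging:** I pressed the knob until the foot met the column, with the tool at 0.2592 m against 0.259 m expected for four rings. I held it about 1.2 s at about 10 N, and it sprang back up.
- **Final state:** I drew the tray out about 240 mm. It lies flat on the plate, clear of the station, with the column in its tube and the gripper off it. The torch and stamp pad look untouched.

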